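Seat a resin specimen block and clamp it

ROBOT

A 6-joint arm with a two-finger parallel gripper is mounted at the origin on a cart in front of the work surface, level with it; the furniture and walls round the work are solid. World frame = base frame: x ahead of the robot, y to its left, z up, the work surface at z = 0. Lengths are in mm, angles in rad, forces in N, time in s.
With the tool pointing down it reaches from about 375 to 975 mm from the base axis. Payload 3.8 kg.
Tool frame: the origin (TCP) lies at the very end of the fingers, on their centre line; the grasp point (between the pads) lies 19 mm behind it; z points along the fingers, y is the direction in which the jaws open and shut (so a half turn about z gives the same grasp; the last joint's range is limited). The gripper opens to 88 mm and grips with 3 to 60 N. Pads are 18 mm wide; open, the fingers measure 123 mm over their backs; the gripper's body (75 mm by 187 mm) begins 45 mm behind the grasp point.
Start: joints at [-0.037, 0.264, 1.604, -0, 1.274, -0.037], TCP at [674.995, -0.002, 238.706] pointing down, gripper open.
Joint ranges: [-2.63, 2.63], [-0.94, 2.18], [0.31, 2.57], [-1.31, 4.45], [0, 2.66], [-2.55, 2.55]. Speed limits (rad/s): [2.57, 2.57, 3.14, 3.14, 3.14, 3.14].

INTERFACE

Orientations are given as a unit quaternion [w, x, y, z].
In Python, from bench import sense, read_camera, hand_in gives the robot as it stands. The module is installed in compiled form; this text tells all that it offers.
- The arm moves only by the tool carry_out, never from a script. Its argument "steps" is a list of rows, each an object of numbers: "x", "y", "z": the shift along the world's x, y, z each as a share of 0.15 m, from -1 to 1; "ax", "ay", "az": the turn, a rotation vector about the world's x, y, z each as a share of 360 degrees, from -1 to 1. A call has 1 to 5 rows; each row is the pose to reach, as a shift and turn from the pose commanded when the call began, turning the shorter way round; what a row does not reach only later rows make up. A row lasts 1/8 s, in which the tool goes at most 62.5 mm and 10.7 degrees, less where a joint would pass 70% of its speed; a pose out of reach is approached as far as the arm can. A call with a number of a shift or a turn outside -1 to 1 is refused whole. A call with a gripper value outside its range is refused whole. "hand" is the opening, from 0 (shut) to 1 (fully open), set as the call begins (left out, the last holds). The fingers move at their own pace and stop on an object; "force" is the grip in N (left out, the last holds). Time passes only in rows, so rows that repeat a pose let the fingers close. It gives the time, the measured TCP pose, the force and the opening at its end, in the units of the state.
- sense(): the state, without advancing time (a new reading comes with each control period).
- read_camera(name): name is "scene" or "side" or "wrist"; returns a dict with "frame" (400x640x3 uint8, red, green, blue), "K" (3x3 intrinsics, pixels), "extrinsics" (4x4, takes a point from world to camera coordinates). Camera axes: x right, y up, looking along -z (the intrinsics and any distortion apply to the point x, -y, -z); pixel columns grow to the right and rows downward; lengths in mm; the calibration is good to about 2 mm. A picture is of the moment at which its call begins. There is no depth.
- hand_in(): hands the job in, once; it reports no verdict.
The state is a dict: "time": time; "q": joint angles; "joint_velocities": joint speeds; "effort": joint torques, N m; "eef_pos": TCP position; "ee_rot": TCP orientation; "force": force on the tool from outside, world axes, zero at the start; "ft_torque": the same for the moment, N m; "finger_gap": opening from 0.0 (shut) to 1.0 (fully open).
Only numpy, scipy, OpenCV 4.12 (cv2) and the standard library are available. Lean on these libraries where they do the work, as an engineer would, in place of code of your own. Each camera call takes 0.05 s, during which the arm holds its last target.

TASK

Load the longest of the three clear resin specimen blocks into the pocket of the aluminium clamp holder, ready for polishing its sides: press it down past the two sprung noses until you feel that it sits flat and fully down on the seat, and only then swing the clamp bar over and fully shut on it. Press no harder than you must, so that the resin does not chip, and leave the other specimens and the loupe where they lie.

Things in the scene. Friction and masses are not known exactly. Their poses are not given: they have to be found in the camera images.
- long_block_center (a point): Centre of the block to load: the longest of three loose clear resin blocks with an insect inside, 34 x 70 x 22 mm (its x, y, z), 50 to 80 g, lying flat on the worktop (z = 0). Its y axis is its length; take it from above across its 34 mm width (x). The resin chips if pressed onto the seat with more than 30 N.
- holder: Fixed aluminium clamp holder, base 196 x 96 x 10 mm; origin on the worktop under the pocket's centre, z up, x along the pocket towards the clamp hinge. Corner posts and end walls, 38.5 mm high over the worktop, enclose the pocket; its long sides are open over the middle 54 mm, with room for fingers down to the base. The knurled height screw at the -x end has no part in the task.
- pocket (a point): Centre of the pocket's mouth, level with the lips; axes as the holder's. Pocket 72.6 mm long (x), 36 mm wide, 3 mm bevelled lips; the block goes in lengthwise, either way round. The flat seat in it was left anywhere from 16 to 27 mm below the lips and no reading gives it: there the block stops dead, equally high at both ends, its top from 6 mm above to 5 mm below the lips.
- front_nose (a point): As built, crest of the sprung steel nose in the middle of the pocket's -x end wall, 10 mm below the lips, 33 mm from the centre. The block first rests on both noses, underside about 7 mm below the lips. A push of 5 to 15 N takes it past, often one end first: it then tilts and may wedge until pressed on its high end. Below the noses it slides with 1 to 2 N of drag and stays where the push ends.
- rear_nose (a point): The same for the nose in the end wall nearer the hinge (+x).
- clamp_hinge (a point): Middle of the clamp bar's hinge pin, fixed to the holder 70 mm from the pocket centre along the holder's x, 61 mm over the worktop; the pin runs along the holder's y.
- clamp_handle (a point): Middle of the black round cross handle (12 mm thick, 52 mm long, along the holder's y) at the free end of the clamp bar, 138 mm from the hinge pin. The steel bar is 18 mm wide and 10 mm thick.
- clamp (a joint): Clamp bar angle, rad: 0 shut (end stop; bar level over the pocket, handle towards the holder's -x), 1.57 upright, more leans back; starts at 1.8 to 2.1, limit 2.2. The stiff hinge keeps the bar where it is left and takes about 4 N at the handle, 7 N near the end, where a sprung rubber pad under the bar (16 mm travel, 2 to 5 N) bears on the middle of the seated block.
- short_block_a_center (a point): Centre of a loose bystander, a shorter resin block 29 x 44 x 20 mm.
- short_block_b_center (a point): Centre of a loose bystander, a shorter resin block 30 x 46 x 21 mm.
- resin_disc: Loose bystander: a clear resin disc with an insect, 67 mm across and 24 mm high; origin under its centre.
- folding_loupe: Loose bystander: a folded pocket loupe, 38 x 30 x 18 mm; origin under its centre.
Not all that is in view belongs to the job. What is shaped like the part that bears long_block_center but purple, red or turquoise is not meant.

How it is judged:
By the outcome, as a careful person would: the job done as asked, in the order asked, and still so for the second after the job is handed in, with the robot touching nothing.
It also fails if it takes over 72 s, if anything falls off the work surface, if the arm or the gripper's body presses on something with over 40 N, if the wrist force passes 120 N, or if a joint passes its speed limit or range.

## Working session

There is one attempt and no reset: what is moved stays moved. The work goes in short steps, Python scripts to look and compute and a tool call to move; the robot and the scene stay as the last step left them, time stands still between calls to the robot, and variables do not carry over. Pictures are saved under pics/ and viewed, and the job is handed in when it is done.

Besides the shell and the picture viewer there is one more tool, called after "Emit:" as name(argument=value, ...), one argument or row to a line, values as JSON. carry_out: Moves the arm, as the interface text tells. Its arguments: {"type":"object","properties":{"steps":{"type":"array","items":{"type":"object","properties":{"x":{"type":"number"},"y":{"type":"number"},"z":{"type":"number"},"ax":{"type":"number"},"ay":{"type":"number"},"az":{"type":"number"}}}},"hand":{"type":"number"},"force":{"type":"number"}},"required":["steps"]}

```bash
mkdir -p pics; cat > h.py <<'E'
import numpy as np,cv2
from bench import sense,read_camera,hand_in
def snap(n,tag):
    d=read_camera(n); np.savez(f'pics/{tag}.npz',**{k:np.array(v) for k,v in d.items()})
    cv2.imwrite(f'pics/{tag}.png',np.array(d['frame'])[:,:,::-1]); return d
def crop(tag,x0,y0,x1,y1,s,out):
    im=cv2.imread(f'pics/{tag}.png')[y0:y1,x0:x1]
    cv2.imwrite(f'pics/{out}.png',cv2.resize(im,None,fx=s,fy=s,interpolation=cv2.INTER_CUBIC))
def ray(tag,u,v):
    d=np.load(f'pics/{tag}.npz');K=d['K'];E=d['extrinsics']
    p=np.linalg.inv(K)@np.array([u,v,1.]);c=np.array([p[0],-p[1],-p[2]])
    R=E[:3,:3];o=-R.T@E[:3,3];return o,R.T@c
def atz(tag,u,v,z):
    o,r=ray(tag,u,v);return o+r*(z-o[2])/r[2]
def proj(tag,P):
    d=np.load(f'pics/{tag}.npz');K=d['K'];E=d['extrinsics']
    P=np.atleast_2d(P);c=P@E[:3,:3].T+E[:3,3];q=np.c_[c[:,0],-c[:,1],-c[:,2]]@K.T
    return q[:,:2]/q[:,2:]
E
python3 - <<'E'
from h import *
for n in('scene','side','wrist'):
    d=snap(n,n+'0');print(n,[k for k in d]);print(np.array(d['K']).round(1).tolist())
    E=np.array(d['extrinsics']);print((-E[:3,:3].T@E[:3,3]).round(0),(-E[2,:3]).round(2))
print(sense())
E
```

```text
scene ['frame', 'K', 'extrinsics']
[[507.4, 0.0, 327.2], [0.0, 507.4, 202.7], [0.0, 0.0, 1.0]]
[  16. -899. 1200.] [ 0.35  0.55 -0.76]
side ['frame', 'K', 'extrinsics']
[[434.1, 0.0, 314.5], [0.0, 434.1, 193.6], [0.0, 0.0, 1.0]]
[ 403. -971.  635.] [ 0.13  0.83 -0.55]
wrist ['frame', 'K', 'extrinsics']
[[322.9, 0.0, 316.4], [0.0, 322.9, 196.5], [0.0, 0.0, 1.0]]
[675.  71. 383.] [-0.   -0.28 -0.96]
{'time': 0.15, 'q': array([-3.69052333e-02,  2.64573207e-01,  1.60504086e+00, -8.82658314e-07,
        1.27367924e+00, -3.68940218e-02]), 'joint_velocities': array([-7.45953221e-05, -1.64270011e-03, -5.41029049e-03, -3.68152335e-04,
        1.17888670e-03, -9.21820786e-04]), 'effort': array([-3.11732474e-04, -5.02845919e+01, -3.57470334e+01,  7.29960459e-02,
        2.49771774e-02, -9.00718305e-05]), 'eef_pos': array([6.74464548e+02, 1.41008700e-02, 2.37689154e+02]), 'ee_rot': array([-6.22756560e-04,  7.07110398e-01,  7.07102653e-01, -5.78989480e-04]), 'force': array([-0.20766199,  0.99070091,  0.26935507]), 'ft_torque': array([0.04087273, 0.03280711, 0.02045999]), 'finger_gap': 0.9996179568482163}
```

View pics/scene0.png

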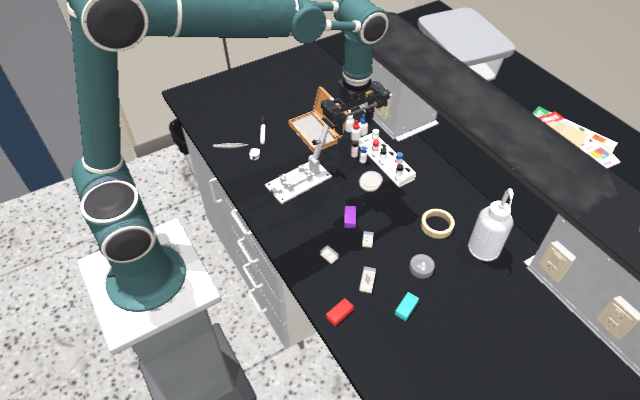

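View pics/side0.png

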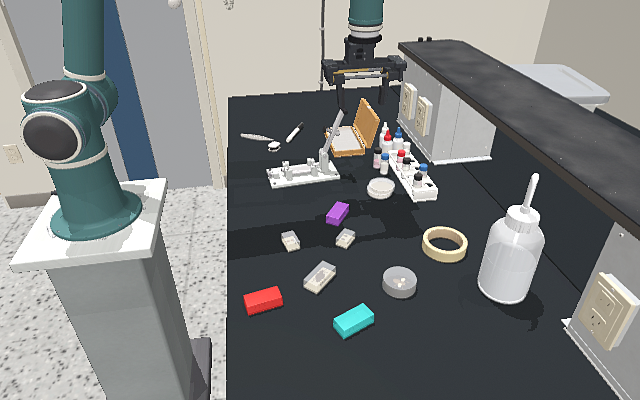

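View pics/wrist0.png

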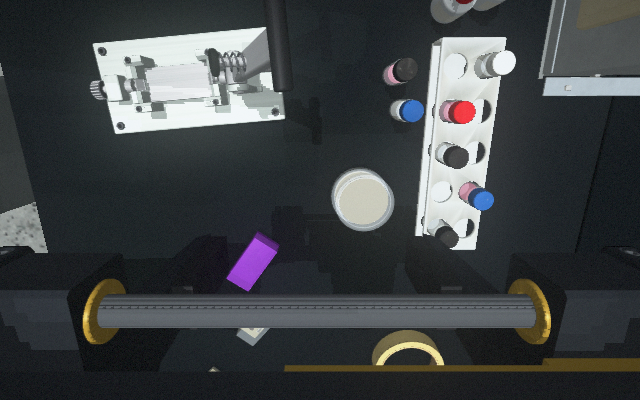

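```bash
python3 - <<'E'
from h import *
a=cv2.imread('pics/side0.png')[225:310,260:440]; b=cv2.imread('pics/scene0.png')[225:305,310:450]
cv2.imwrite('pics/c1.png',cv2.resize(cv2.imread('pics/side0.png')[250:300,290:350],None,fx=12,fy=12,interpolation=cv2.INTER_CUBIC))
crop('scene0',340,255,395,300,13,'c2')
crop('wrist0',80,10,310,150,3.4,'c3')
crop('scene0',255,110,345,205,6,'c4')
crop('side0',255,100,355,195,6,'c5')
E
```

```text
(no output)
```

View pics/c1.png

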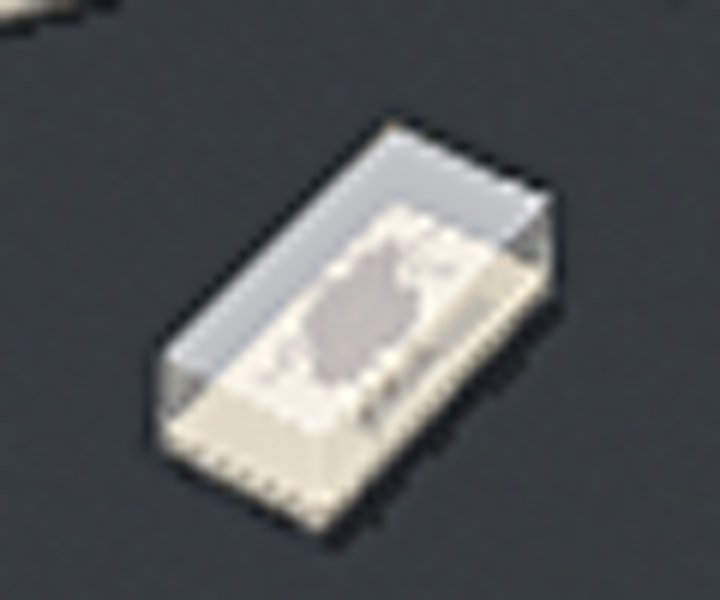

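View pics/c2.png

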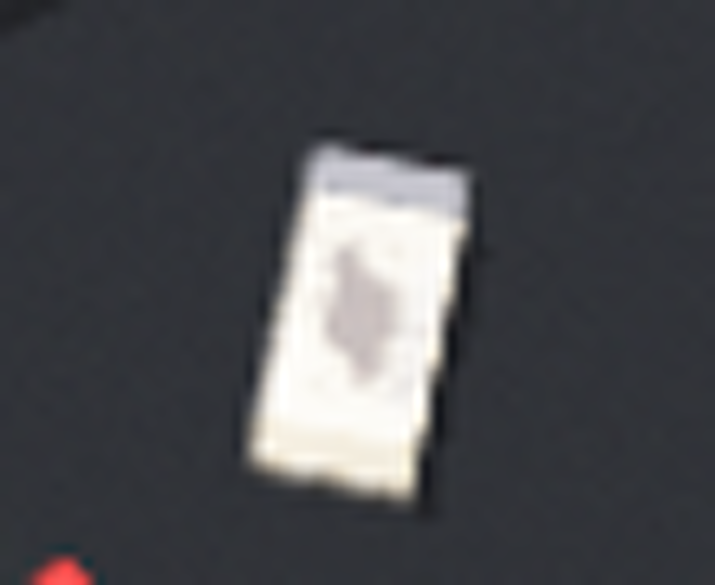

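View pics/c3.png

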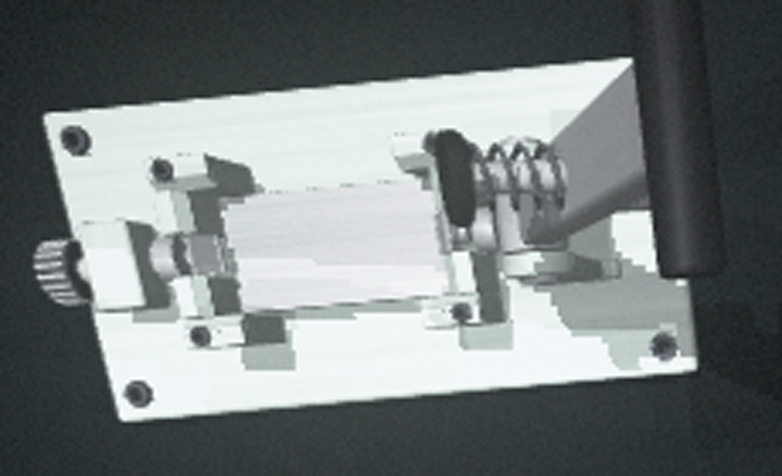

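View pics/c4.png

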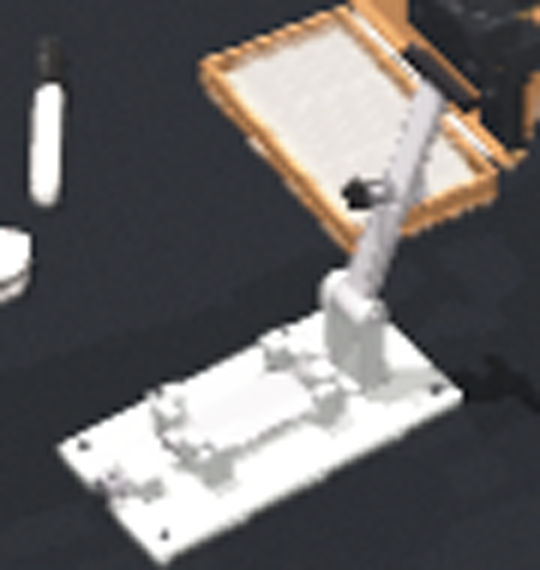

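View pics/c5.png

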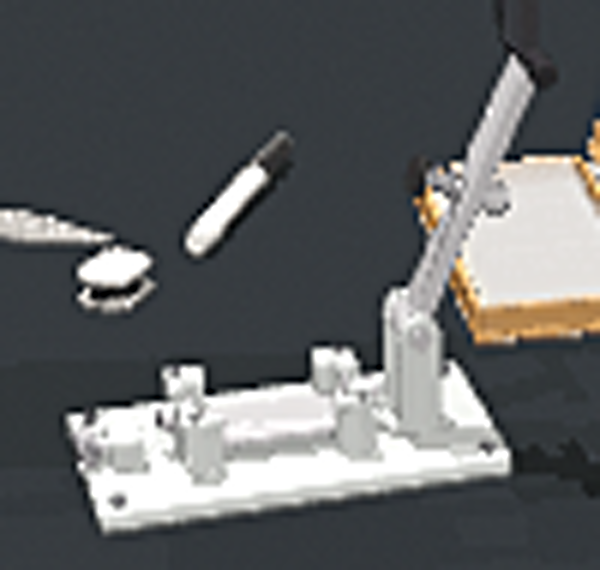

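```bash
python3 - <<'E'
from h import *
f=lambda x,y:(80+x/3.4,10+y/3.4)
c=[atz('wrist0',*f(x,y),10) for x,y in((44,115),(632,58),(696,368),(120,420))]
print('wrist base',np.round(c,1).tolist(),np.mean(c,0).round(1))
print([np.linalg.norm(c[i]-c[(i+1)%4]).round(1) for i in range(4)], [np.degrees(np.arctan2(*(b-a)[1::-1])).round(2) for a,b in((c[0],c[1]),(c[3],c[2]))])
g=lambda x,y:(255+x/6,110+y/6)
print('scene base',[atz('scene0',*g(x,y),10).round(1).tolist() for x,y in((60,447),(462,395),(160,555))])
g=lambda x,y:(255+x/6,100+y/6)
print('side base',[atz('side0',*g(x,y),10).round(1).tolist() for x,y in((68,412),(508,462),(103,522))])
print('post screws wrist z38.5',[atz('wrist0',*f(x,y),38.5).round(1).tolist() for x,y in((162,170),(201,336),(460,312),(432,141))])
f=lambda x,y:(290+x/12,250+y/12)
s=[atz('side0',*f(x,y),z) for x,y,z in((393,122,22),(550,198,22),(165,360,22),(320,535,0))]
print('block side',np.round(s,1).tolist())
f=lambda x,y:(340+x/13,255+y/13)
s=[atz('scene0',*f(x,y),z) for x,y,z in((318,145,22),(470,172,22),(415,500,0),(250,462,0))]
print('block scene',np.round(s,1).tolist())
E
```

```text
wrist base [[437.6, 132.6, 10.0], [621.5, 148.5, 10.0], [638.6, 55.9, 10.0], [445.1, 39.0, 10.0]] [535.7  94.   10. ]
[np.float64(184.6), np.float64(94.2), np.float64(194.2), np.float64(93.9)] [np.float64(4.94), np.float64(4.98)]
scene base [[437.7, 133.3, 10.0], [640.5, 54.3, 10.0], [446.7, 39.0, 10.0]]
side base [[435.4, 130.8, 10.0], [633.8, 45.0, 10.0], [443.7, 28.1, 10.0]]
post screws wrist z38.5 [[487.3, 113.2, 38.5], [491.6, 66.6, 38.5], [570.7, 73.5, 38.5], [566.7, 121.0, 38.5]]
block side [[523.3, -297.8, 22.0], [546.2, -321.6, 22.0], [475.8, -348.3, 22.0], [497.7, -370.4, 0.0]]
block scene [[526.4, -294.5, 22.0], [550.1, -317.0, 22.0], [503.0, -366.4, 0.0], [478.9, -340.8, 0.0]]
```

```bash
python3 - <<'E'
from h import *
crop('scene0',315,60,405,150,6,'c6')
crop('side0',315,20,415,110,6,'c7')
a=cv2.imread('pics/c6.png');b=cv2.imread('pics/c7.png');cv2.imwrite('pics/c67.png',cv2.resize(np.hstack([a[:540,:],b[:540,:]]),(800,380)))
for n in('scene0','side0'):
  print(n,proj(n,[[675,71,383],[675,0,383],[675,0,239]]).round(0).tolist())
E
```

```text
scene0 [[342.0, 73.0], [356.0, 86.0], [354.0, 128.0]]
side0 [[357.0, 36.0], [365.0, 43.0], [362.0, 104.0]]
```

View pics/c67.png

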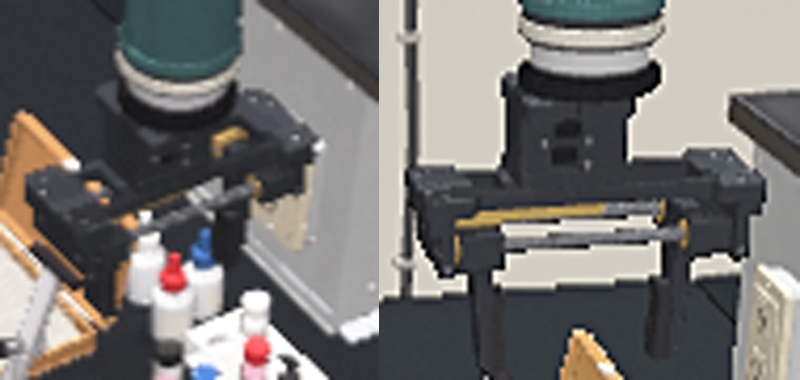

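```bash
cat >> h.py <<'E'
HO=np.array([529.1,93.6,0]);HA=np.radians(4.95)
HX=np.array([np.cos(HA),np.sin(HA),0]);HY=np.array([-np.sin(HA),np.cos(HA),0])
def hy(tag,u,v,y):
    o,r=ray(tag,u,v);t=(y-(o-HO)@HY)/(r@HY);P=o+t*r-HO;return np.array([P@HX,P@HY,P[2]])
E
python3 - <<'E'
from h import *
for p in ((283.5,90),(272,91),(290,89)):
    h=hy('wrist0',*p,-26);print(h.round(1),np.hypot(h[0]-70,h[2]-61).round(1),np.arctan2(h[2]-61,70-h[0]).round(3))
h=hy('side0',342,110,0);print(h,np.hypot(h[0]-70,h[2]-61),np.arctan2(h[2]-61,70-h[0]))
E
```

```text
[125.9 -26.  199.2] 149.0 1.955
[119.7 -26.  199.8] 147.4 1.915
[129.7 -26.  203.4] 154.4 1.968
[1.21409747e+02 2.48689958e-14 1.83450337e+02] 132.8045449185835 1.9682896743484626
```

Emit:
carry_out(
  steps=[
    {"x":-0.3,"y":-0.3,"az":-0.025},
    {"x":-0.6,"y":-0.6,"az":-0.05},
    {"x":-0.8,"y":-0.8,"az":-0.08},
    {"x":-1,"y":-1,"az":-0.11},
    {"x":-1,"y":-1,"az":-0.125},
  ],
)

```text
invalid input at $.steps[0]: expected keys x, y, z, ax, ay, az
```

Emit:
carry_out(
  steps=[
    {"x":-0.03,"y":-0.4,"z":-0.1},
    {"x":-0.07,"y":-0.8,"z":-0.2},
    {"x":-0.07,"y":-1,"z":-0.4},
    {"x":-0.07,"y":-1,"z":-0.6},
    {"x":-0.07,"y":-1.0,"z":-0.6},
  ],
)

```text
invalid input at $.steps[0]: expected keys x, y, z, ax, ay, az
```

```bash
python3 - <<'E'
from h import *
d=snap('wrist','w1');s=sense();print(s['time'],s['eef_pos'],s['ee_rot'],s['q'])
E
```

```text
0.2 [ 6.74573321e+02 -4.14471502e-03  2.37890429e+02] [-4.95202410e-04  7.07121883e-01  7.07091355e-01 -4.61549891e-04] [-3.69255609e-02  2.64439391e-01  1.60483524e+00 -2.47046991e-06
  1.27367191e+00 -3.68816620e-02]
```

View pics/w1.png

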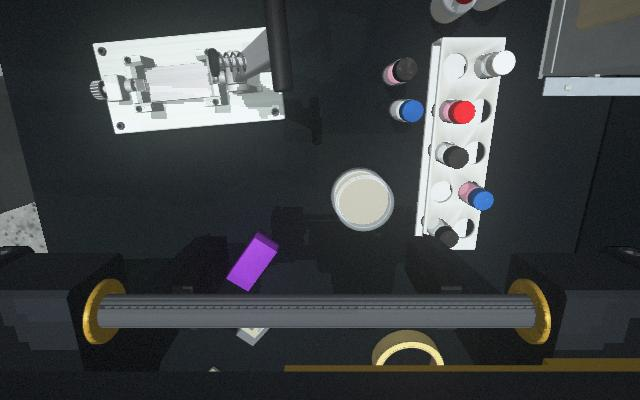

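All keys are needed in each row; the view is unchanged since nothing moved.

Emit:
carry_out(
  steps=[
    {"x":-0.3,"y":-0.3,"z":0,"ax":0,"ay":0,"az":-0.025},
    {"x":-0.6,"y":-0.6,"z":0,"ax":0,"ay":0,"az":-0.05},
    {"x":-0.8,"y":-0.8,"z":0,"ax":0,"ay":0,"az":-0.08},
    {"x":-1,"y":-1,"z":0,"ax":0,"ay":0,"az":-0.105},
    {"x":-1,"y":-1,"z":0,"ax":0,"ay":0,"az":-0.125},
  ],
)

```text
time: 0.82
eef_pos: [522.8, -151.8, 238.6]
ee_rot: [0.0, 0.925, 0.379, -0.0]
force: [-0.4, -0.1, -0.4]
finger_gap: 0.999
```

Emit:
carry_out(
  steps=[
    {"x":-0.03,"y":-0.4,"z":-0.1,"ax":0,"ay":0,"az":0},
    {"x":-0.07,"y":-0.8,"z":-0.3,"ax":0,"ay":0,"az":0},
    {"x":-0.07,"y":-1,"z":-0.5,"ax":0,"ay":0,"az":0},
    {"x":-0.07,"y":-1,"z":-0.6,"ax":0,"ay":0,"az":0},
    {"x":-0.07,"y":-1,"z":-0.6,"ax":0,"ay":0,"az":0},
  ],
)

```text
time: 1.45
eef_pos: [513.4, -298.7, 147.0]
ee_rot: [-0.002, 0.924, 0.382, -0.001]
force: [-0.5, 0.0, 0.3]
finger_gap: 0.998
```

```bash
python3 - <<'E'
from h import *
d=snap('wrist','w1');s=sense();print(s['time'],s['eef_pos'],s['ee_rot'],s['q'])
E
```

```text
1.5 [ 514.33173131 -298.8664554   148.43421501] [-7.08804206e-04  9.23785864e-01  3.82908776e-01 -2.09628130e-04] [-5.68527976e-01  1.86787218e-01  1.87097050e+00  5.28612980e-04
  1.08523743e+00  2.16135082e-01]
```

View pics/w1.png

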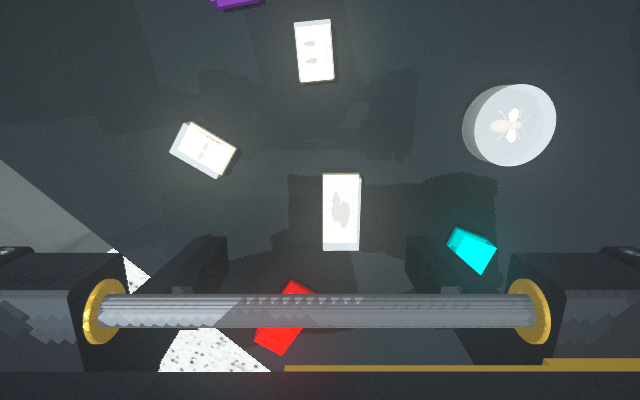

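```bash
python3 - <<'E'
from h import *
crop('w1',305,160,380,260,6,'c8')
E
```

```text
(no output)
```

View pics/c8.png

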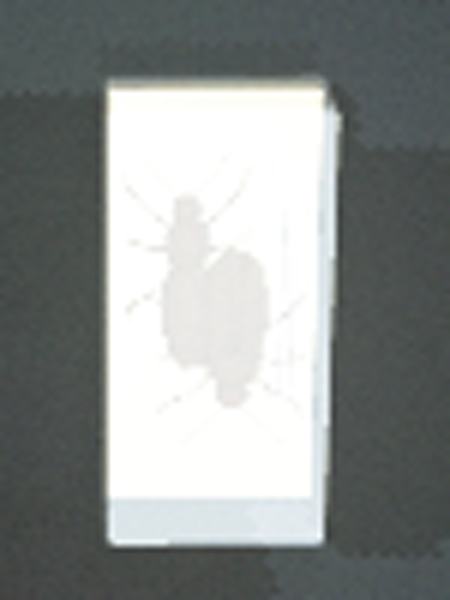

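```bash
python3 - <<'E'
from h import *
f=lambda x,y:(305+x/6,160+y/6)
P=[atz('w1',*f(x,y),z) for x,y,z in((107,82,0),(326,82,0),(338,108,22),(325,545,22),(107,545,22))]
print(np.round(P,1).tolist())
b=P
print('len',np.linalg.norm(b[2]-b[3]),'w',np.linalg.norm(b[3]-b[4]),np.linalg.norm(b[0]-b[1]))
A=lambda v:np.degrees(np.arctan2(v[1],v[0]))
print(A(b[2]-b[3]),A(b[4]-b[3]),A(b[0]-b[1]))
# fit pose: center,yaw by LS; 
from scipy.optimize import least_squares
obs=np.array([f(*p) for p in((107,82),(326,82),(338,108),(325,545),(107,545))])
loc=np.array([[-17,35,-11],[17,35,-11],[17,35,11],[17,-35,11],[-17,-35,11]])
def F(p):
    c,s=np.cos(p[2]),np.sin(p[2]);W=loc@np.array([[c,s,0],[-s,c,0],[0,0,1]])+[p[0],p[1],11]
    return (proj('w1',W)-obs).ravel()
r=least_squares(F,[514,-331,-.785],x_scale=[10,10,.1]);print(r.x,np.degrees(r.x[2]),r.fun.round(1))
E
```

```text
[[523.7, -295.7, 0.0], [547.5, -319.5, 0.0], [547.4, -318.2, 22.0], [499.6, -366.8, 22.0], [476.1, -343.3, 22.0]]
len 68.1739071791572 w 33.22236988210823 33.665925017827405
45.48275220210075 135.06963582791403 135.00214654075887
[ 511.44319302 -331.33476536   -0.78309384] -44.86797171379916 [-0.6 -1.2 -0.2 -1.3  0.9 -0.4  0.3  1.5 -0.5  1.6]
```

Emit:
carry_out(
  hand=0.62,
  steps=[
    {"x":-0.019,"y":-0.209,"z":0,"ax":0,"ay":0,"az":0},
    {"x":-0.019,"y":-0.209,"z":-0.25,"ax":0,"ay":0,"az":0},
    {"x":-0.019,"y":-0.209,"z":-0.5,"ax":0,"ay":0,"az":0},
    {"x":-0.019,"y":-0.209,"z":-0.72,"ax":0,"ay":0,"az":0},
    {"x":-0.019,"y":-0.209,"z":-0.72,"ax":0,"ay":0,"az":0},
  ],
)

```text
time: 2.12
eef_pos: [510.7, -329.0, 39.4]
ee_rot: [-0.002, 0.924, 0.383, -0.001]
force: [-0.5, -0.3, -0.3]
finger_gap: 0.621
```

```bash
python3 - <<'E'
from h import *
d=snap('wrist','w2');s=sense();print(s['time'],s['eef_pos'],s['ee_rot'],s['finger_gap'])
d=snap('side','s2');crop('s2',270,200,380,300,5,'c9')
E
```

```text
2.175 [ 512.07695847 -330.14723976   41.25396067] [-3.05591471e-04  9.23563113e-01  3.83446309e-01 -1.03362436e-04] 0.6215509671514319
```

View pics/w2.png

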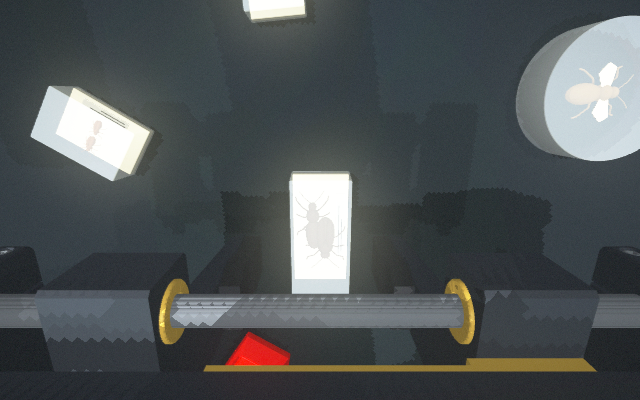

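View pics/c9.png

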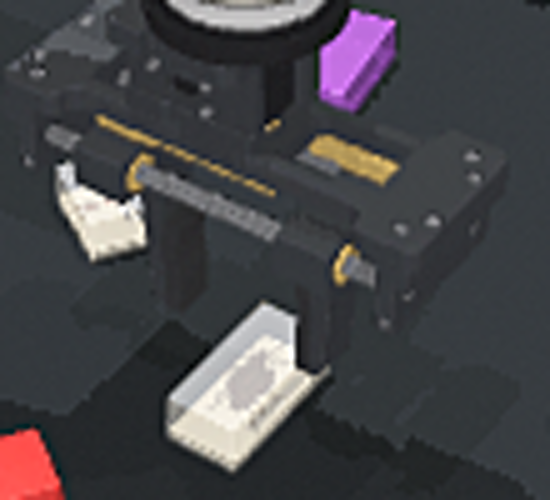

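Emit:
carry_out(
  steps=[
    {"x":0,"y":0,"z":-0.12,"ax":0,"ay":0,"az":0},
    {"x":0,"y":0,"z":-0.22,"ax":0,"ay":0,"az":0},
    {"x":0,"y":0,"z":-0.245,"ax":0,"ay":0,"az":0},
    {"x":0,"y":0,"z":-0.245,"ax":0,"ay":0,"az":0},
  ],
)

```text
time: 2.72
eef_pos: [511.2, -331.1, 3.2]
ee_rot: [-0.001, 0.924, 0.383, -0.0]
force: [0.5, 0.4, -0.6]
finger_gap: 0.621
```

Emit:
carry_out(
  hand=0.2,
  force=25,
  steps=[
    {"x":0,"y":0,"z":0,"ax":0,"ay":0,"az":0},
    {"x":0,"y":0,"z":0,"ax":0,"ay":0,"az":0},
    {"x":0,"y":0,"z":0,"ax":0,"ay":0,"az":0},
    {"x":0,"y":0,"z":0,"ax":0,"ay":0,"az":0},
  ],
)

```text
time: 3.22
eef_pos: [512.0, -331.6, 4.4]
ee_rot: [0.0, 0.924, 0.383, 0.0]
force: [0.4, -0.8, 1.1]
finger_gap: 0.383
```

Emit:
carry_out(
  steps=[
    {"x":0,"y":0,"z":0.3,"ax":0,"ay":0,"az":0},
    {"x":0,"y":0.2,"z":0.6,"ax":0,"ay":0,"az":-0.02},
    {"x":0,"y":0.5,"z":0.85,"ax":0,"ay":0,"az":-0.04},
    {"x":0,"y":0.8,"z":1,"ax":0,"ay":0,"az":-0.065},
    {"x":0,"y":1,"z":1,"ax":0,"ay":0,"az":-0.085},
  ],
)

```text
time: 3.85
eef_pos: [513.0, -180.2, 156.7]
ee_rot: [0.001, 0.992, 0.123, 0.002]
force: [1.2, -0.6, -0.9]
finger_gap: 0.384
```

Emit:
carry_out(
  steps=[
    {"x":0,"y":0.35,"z":0,"ax":0,"ay":0,"az":-0.015},
    {"x":0,"y":0.7,"z":0,"ax":0,"ay":0,"az":-0.026},
    {"x":0,"y":1,"z":0,"ax":0,"ay":0,"az":-0.026},
  ],
)

```text
time: 4.22
eef_pos: [511.1, -29.6, 153.9]
ee_rot: [-0.0, 0.999, 0.044, -0.0]
force: [1.3, 0.2, -1.1]
finger_gap: 0.382
```

Emit:
carry_out(
  steps=[
    {"x":0.05,"y":0.3,"z":0,"ax":0,"ay":0,"az":0},
    {"x":0.1,"y":0.6,"z":0,"ax":0,"ay":0,"az":0},
    {"x":0.114,"y":0.83,"z":0,"ax":0,"ay":0,"az":0},
    {"x":0.114,"y":0.83,"z":0,"ax":0,"ay":0,"az":0},
  ],
)

```text
time: 4.72
eef_pos: [528.5, 95.2, 153.8]
ee_rot: [-0.0, 0.999, 0.046, -0.0]
force: [-0.3, -0.8, -0.4]
finger_gap: 0.386
```

```bash
python3 - <<'E'
from h import *
d=snap('wrist','w3');s=sense();print(s['time'],s['eef_pos'],s['ee_rot'],s['finger_gap'],s['force'],s['q'])
d=snap('side','s3');crop('s3',240,50,400,200,4,'c10')
E
```

```text
4.775 [528.38383019  93.88327743 153.70742632] [ 1.99150959e-04  9.98977447e-01  4.52099102e-02 -2.90012247e-04] 0.38406213276478857 [-0.47148662 -0.36680796 -1.58326666] [ 1.29650995e-01  7.38257248e-02  1.98841506e+00 -3.94553178e-04
  1.07996345e+00  1.61018275e+00]
```

View pics/w3.png

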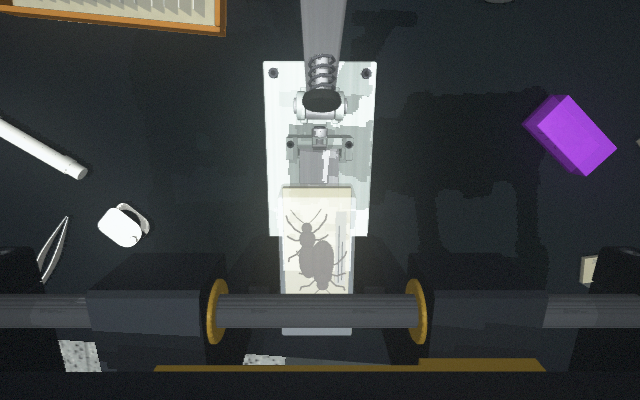

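View pics/c10.png

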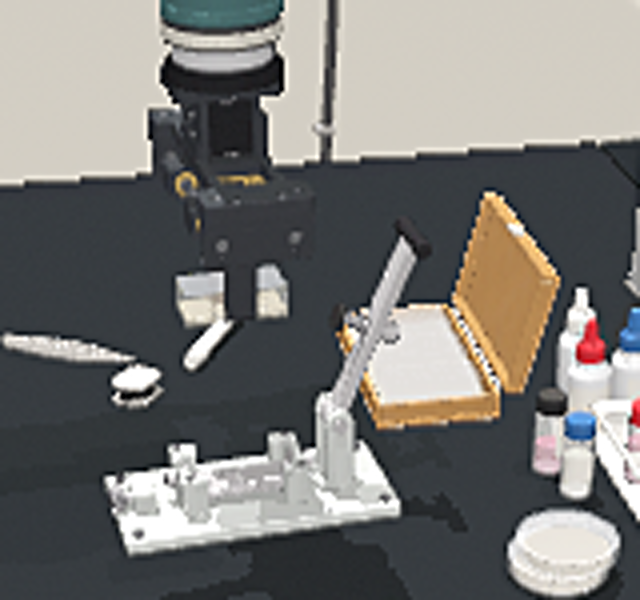

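```bash
python3 - <<'E'
from h import *
crop('w3',255,50,385,200,4,'c11'); crop('w3',265,170,365,345,3.4,'c12')
E
```

```text
(no output)
```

View pics/c11.png

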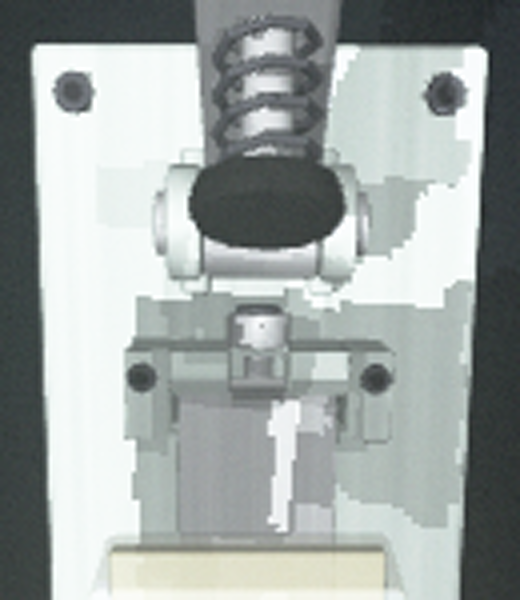

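View pics/c12.png

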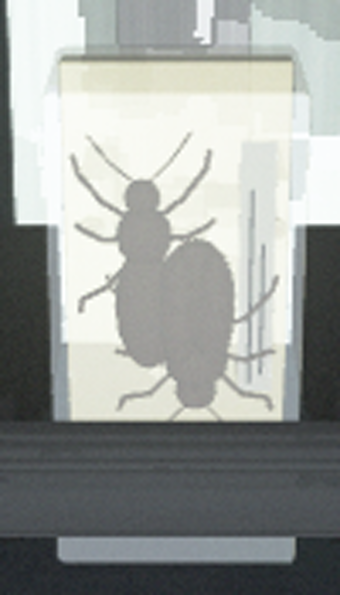

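```bash
python3 - <<'E'
from h import *
A=lambda v:np.degrees(np.arctan2(v[1],v[0]))
f=lambda x,y:(255+x/4,50+y/4)
s=[atz('w3',*f(*p),38.5) for p in((141,377),(376,377))]
b=[atz('w3',*f(*p),10) for p in((33,45),(489,45))]
k=[atz('w3',*f(*p),10) for p in((73,93),(445,93))]
for n,q in(('post',s),('base',b),('bscrew',k)):
    m=(q[0]+q[1])/2;print(n,np.round(q,1).tolist(),m.round(1),'ang',A(q[0]-q[1])-90,np.linalg.norm(q[0]-q[1]).round(1),'holder',((m-HO)@HX).round(1),((m-HO)@HY).round(1))
g=lambda x,y:(265+x/3.4,170+y/3.4)
zb=149.7
l=[atz('w3',*g(*p),zb) for p in((61,57),(293,57))]
t=[atz('w3',*g(*p),zb+22) for p in((57,560),(295,560))]
t2=[atz('w3',*g(*p),zb+22) for p in((45,92),(309,92))]
for n,q in(('bot',l),('topnear',t),('topfar',t2)):
    m=(q[0]+q[1])/2;print(n,np.round(q,1).tolist(),m.round(1),'ang',A(q[0]-q[1])-90,np.linalg.norm(q[0]-q[1]).round(1),'holder',((m-HO)@HX).round(1),((m-HO)@HY).round(1))
E
```

```text
post [[566.4, 120.1, 38.5], [570.7, 73.2, 38.5]] [568.6  96.7  38.5] ang 5.216898618870957 47.1 holder 39.6 -0.3
base [[629.2, 149.2, 10.0], [637.8, 54.8, 10.0]] [633.5 102.   10. ] ang 5.202056620506696 94.8 holder 104.8 -0.6
bscrew [[620.6, 140.4, 10.0], [627.7, 62.7, 10.0]] [624.2 101.5  10. ] ang 5.204080201481801 78.1 holder 95.4 -0.3
bot [[560.1, 114.4, 149.7], [563.1, 82.0, 149.7]] [561.6  98.2 149.7] ang 5.225343470276755 32.6 holder 32.8 1.8
topnear [[494.5, 108.6, 171.7], [497.5, 76.0, 171.7]] [496.   92.3 171.7] ang 5.260412736390734 32.8 holder -33.0 1.6
topfar [[561.4, 114.2, 171.7], [564.3, 82.4, 171.7]] [562.8  98.3 171.7] ang 5.2274844306855215 31.9 holder 34.0 1.8
```

Emit:
carry_out(
  steps=[
    {"x":0,"y":-0.013,"z":-0.25,"ax":0,"ay":0,"az":0},
    {"x":0,"y":-0.013,"z":-0.5,"ax":0,"ay":0,"az":0},
    {"x":0,"y":-0.013,"z":-0.68,"ax":0,"ay":0,"az":0},
    {"x":0,"y":-0.013,"z":-0.68,"ax":0,"ay":0,"az":0},
  ],
)

```text
time: 5.32
eef_pos: [526.1, 89.5, 49.5]
ee_rot: [0.0, 0.999, 0.043, -0.003]
force: [0.0, -0.0, -1.0]
finger_gap: 0.385
```

```bash
python3 - <<'E'
from h import *
d=snap('wrist','w4');s=sense();print(s['time'],s['eef_pos'],s['ee_rot'],s['finger_gap'],s['force'])
d=snap('side','s4');crop('s4',250,80,350,195,5.2,'c13')
d=snap('scene','sc4');crop('sc4',255,110,345,205,6,'c14')
E
```

```text
5.375 [527.75985129  89.96123576  51.22188734] [ 2.06214187e-04  9.99062962e-01  4.32606632e-02 -1.29228498e-03] 0.3802771923545124 [ 0.74257305  0.13077694 -0.82431776]
```

View pics/w4.png

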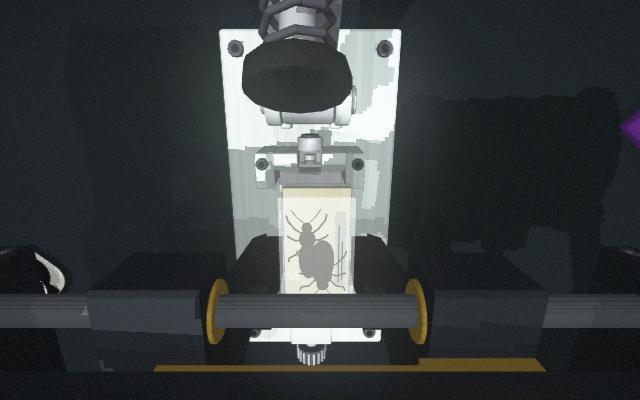

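View pics/c13.png

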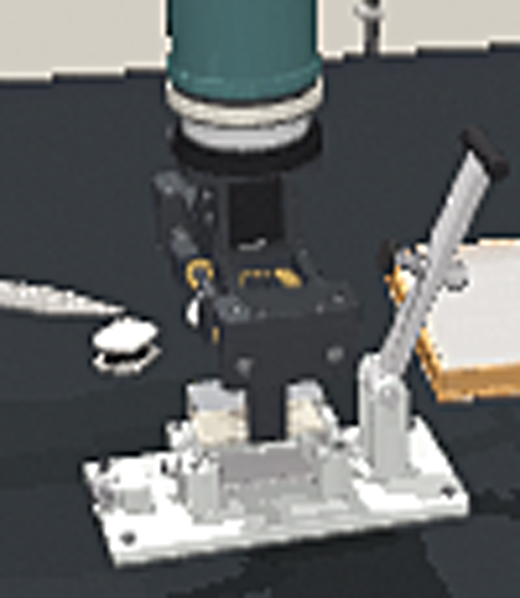

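View pics/c14.png

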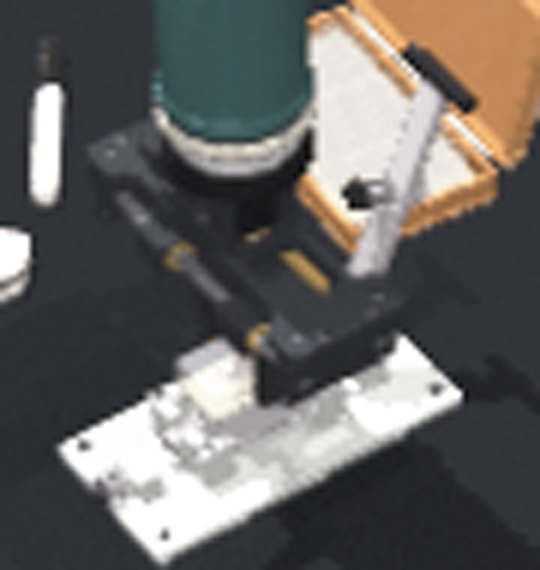

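```bash
python3 - <<'E'
from h import *
crop('w4',215,20,405,210,4,'c15'); crop('w4',240,320,390,370,5,'c16')
E
```

```text
(no output)
```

View pics/c15.png

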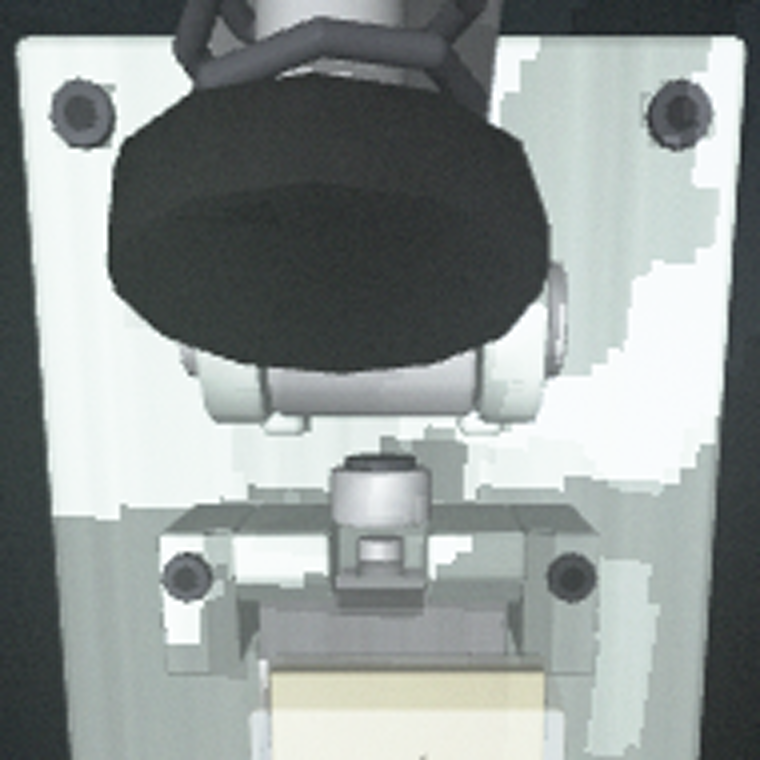

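View pics/c16.png

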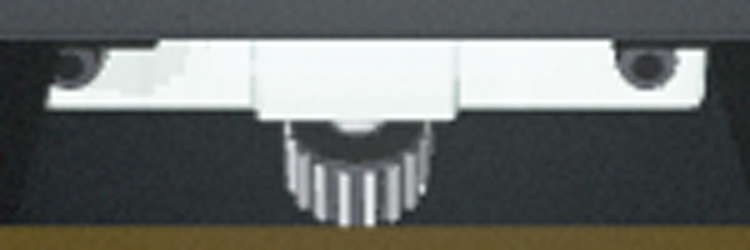

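Emit:
carry_out(
  steps=[
    {"x":0,"y":0,"z":0,"ax":0,"ay":0,"az":0},
    {"x":0,"y":0,"z":0,"ax":0,"ay":0,"az":0},
    {"x":0,"y":0,"z":0,"ax":0,"ay":0,"az":0},
  ],
)

```text
time: 5.85
eef_pos: [529.2, 91.3, 52.6]
ee_rot: [-0.0, 0.999, 0.044, 0.001]
force: [-0.2, 0.5, -1.1]
finger_gap: 0.384
```

```bash
python3 - <<'E'
from h import *
d=snap('wrist','w5');s=sense();print(s['time'],s['eef_pos'],s['ee_rot'],s['finger_gap'],s['force'])
crop('w5',215,20,405,210,4,'c17')
E
```

```text
5.9 [529.00267978  91.29071303  52.40938606] [-2.19191401e-05  9.99029231e-01  4.40504491e-02  3.90992333e-04] 0.38399140557775496 [ 0.338209    0.57724529 -0.61246577]
```

View pics/c17.png

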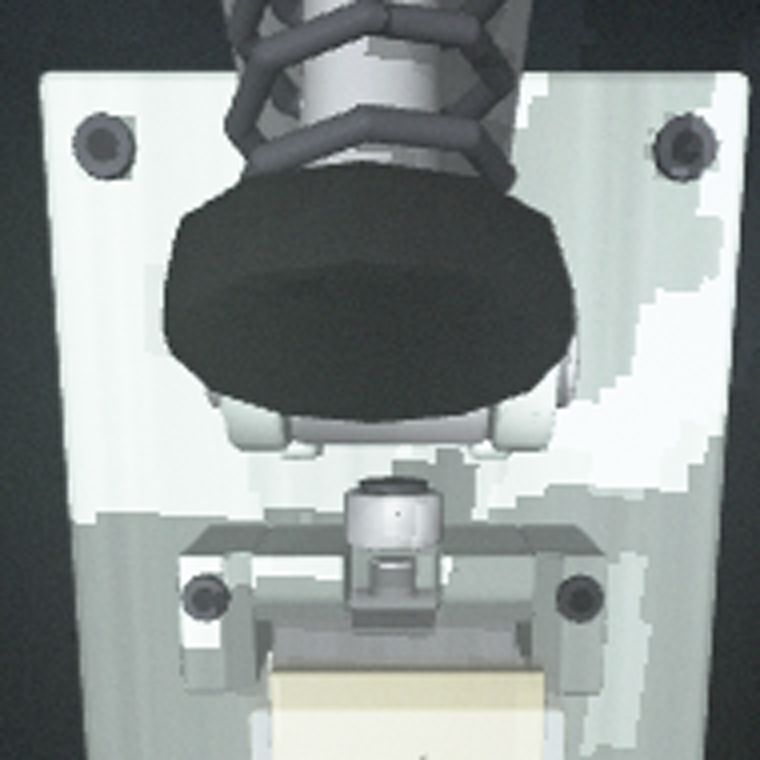

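```bash
python3 - <<'E'
from h import *
A=lambda v:np.degrees(np.arctan2(v[1],v[0]))
f=lambda x,y:(215+x/4,20+y/4)
for n,a,b,z in(('screw',(206,598),(580,598),38.5),('base',(42,72),(748,72),10),('bscr',(105,146),(685,146),10),('blockbot',(272,671),(543,671),48.4),('blockbot2',(272,671),(543,671),47)):
    q=[atz('w5',*f(*a),z),atz('w5',*f(*b),z)];m=(q[0]+q[1])/2
    print(n,m.round(1),'ang',A(q[0]-q[1])-90,np.linalg.norm(q[0]-q[1]).round(1),'holder',((m-HO)@HX).round(1),((m-HO)@HY).round(1))
E
```

```text
screw [568.4  96.7  38.5] ang 5.027873722426904 46.9 holder 39.5 -0.3
base [633.5 102.3  10. ] ang 5.010410973710137 93.7 holder 104.8 -0.4
bscr [624.4 101.5  10. ] ang 5.012648930289842 78.1 holder 95.7 -0.4
blockbot [561.7  94.3  48.4] ang 5.030616270571329 32.4 holder 32.6 -2.2
blockbot2 [561.4  94.2  47. ] ang 5.030616270571073 32.7 holder 32.2 -2.2
```

```bash
cat > fit.py <<'E'
from h import *
from scipy.optimize import least_squares
def projd(tag,P,dz,pitch=0):
    d=np.load(f'pics/{tag}.npz');K=d['K'];E=d['extrinsics']
    c=np.atleast_2d(P)@E[:3,:3].T+E[:3,3]-[0,0,dz]
    q=np.c_[c[:,0],-c[:,1],-c[:,2]];cp,sp=np.cos(pitch),np.sin(pitch)
    q=q@np.array([[1,0,0],[0,cp,sp],[0,-sp,cp]]);q=q@K.T
    return q[:,:2]/q[:,2:]
E
python3 - <<'E'
from fit import *
f=lambda x,y:(305+x/6,160+y/6)
obs=np.array([f(*p) for p in((107,82),(326,82),(338,108),(325,545),(107,545))])
loc=np.array([[-17,35,-11],[17,35,-11],[17,35,11],[17,-35,11],[-17,-35,11]])
W=lambda p:loc@np.array([[np.cos(p[2]),np.sin(p[2]),0],[-np.sin(p[2]),np.cos(p[2]),0],[0,0,1]])+[p[0],p[1],11]
r=least_squares(lambda p:(projd('w1',W(p),p[3])-obs).ravel(),[511,-331,-.785,0],x_scale=[10,10,.1,5]);print('w1',r.x,r.fun.round(1))
# held block at w3: unknown x,y,yaw,z,depth fixed
g=lambda x,y:(265+x/3.4,170+y/3.4)
obs=np.array([g(*p) for p in((61,57),(293,57),(45,92),(309,92),(57,560),(295,560))])
# image left = +holder y ; far = +x. local frame: x=holder y? use holder axes
loc3=np.array([[35,17,-11],[35,-17,-11],[35,17,11],[35,-17,11],[-35,17,11],[-35,-17,11]])
for dz in(0,3,6):
  def W3(p):
    R=np.array([[np.cos(p[3]),-np.sin(p[3]),0],[np.sin(p[3]),np.cos(p[3]),0],[0,0,1]]);return loc3@R.T+p[:3]
  r=least_squares(lambda p:(projd('w3',W3(p),dz)-obs).ravel(),[529,94,160,HA],x_scale=[10,10,10,.1]);P=r.x[:3]-HO
  print('w3',dz,r.x.round(2),'h',(P@HX).round(1),(P@HY).round(1),r.fun.round(1))
f=lambda x,y:(215+x/4,20+y/4)
for t in('w0',):
  pass
E
```

```text
w1 [ 511.89143861 -332.06229478   -0.78367019    9.18537292] [ 0.1 -0.3 -0.6 -0.3  0.4  0.5 -0.1  0.   0.2  0.1]
w3 0 [5.2558e+02 9.4960e+01 1.5406e+02 9.0000e-02] h -3.4 1.7 [-0.1 -1.1 -0.  -1.  -0.5  1.   0.5  1.1  0.5 -0.2 -0.4 -0.1]
w3 3 [5.2641e+02 9.5040e+01 1.5694e+02 9.0000e-02] h -2.6 1.7 [-0.1 -1.1 -0.  -1.  -0.5  1.   0.5  1.1  0.5 -0.2 -0.4 -0.1]
w3 6 [5.2723e+02 9.5110e+01 1.5982e+02 9.0000e-02] h -1.7 1.7 [-0.1 -1.1 -0.  -1.  -0.5  1.   0.5  1.1  0.5 -0.2 -0.4 -0.1]
```

```bash
python3 - <<'E'
from fit import *
f0=lambda x,y:(80+x/3.4,10+y/3.4)
f5=lambda x,y:(215+x/4,20+y/4)
o0=np.array([f0(*p) for p in((44,115),(696,368),(120,420))]);l0=np.array([[-98,48],[98,-48],[-98,-48]])
s0=np.array([f0(*p) for p in((162,170),(201,336),(460,312),(432,141))])
o5=np.array([f5(*p) for p in((42,72),(748,72))]);l5=np.array([[98,48],[98,-48]])
s5=np.array([f5(*p) for p in((206,598),(580,598))])
def T(l,p,z):
    c,s=np.cos(p[2]),np.sin(p[2]);return np.c_[l@np.array([[c,s],[-s,c]])+p[:2],np.full(len(l),z)]
def F(p,use=(1,1),full=False):
    # p: base x,y,yaw, dz0,dz5, screw offset cx, sx, sy
    L=np.array([[-p[6],p[7]],[-p[6],-p[7]],[p[6],-p[7]],[p[6],p[7]]])+[p[5],0]
    r=[]
    if use[0]: r+=[projd('wrist0',T(l0,p,10),p[3])-o0, projd('wrist0',T(L,p,38.5),p[3])-s0]
    if use[1]: r+=[projd('w5',T(l5,p,10),p[4])-o5, projd('w5',T(L[[3,2]],p,38.5),p[4])-s5]
    return np.concatenate([q.ravel() for q in r])
for lab,fn in(('free',lambda p:F(p)),('dz same',lambda p:F(np.r_[p[:4],p[3],p[5:]])),('dz0',lambda p:F(np.r_[p[:3],0,0,p[5:]]))):
    r=least_squares(fn,[538,94,.087,0,0,-9,40,24],x_scale=[10,10,.1,5,5,5,5,5]);p=r.x
    print(lab,p.round(3),'pocket',T(np.array([[p[5],0]]),p,0).round(1),'rms',np.sqrt(np.mean(r.fun**2)).round(2));print(r.fun.round(1))
E
```

```text
free [ 5.37912e+02  9.42690e+01  8.50000e-02  7.39000e-01  4.59700e+00
 -9.03300e+00  3.99940e+01  2.39550e+01] pocket [[528.9  93.5   0. ]] rms 0.58
[-1.  -0.8  1.1  1.2 -0.1  1.   0.  -0.4 -0.   0.6  0.4  0.7  0.3  0.5
 -0.4 -0.2 -0.2  0.1 -0.   0.  -0.6  0.2]
dz same [ 5.36986e+02  9.44740e+01  8.30000e-02  2.52800e+00 -2.77223e+02
 -8.70800e+00  4.03260e+01  2.38310e+01] pocket [[528.3  93.8   0. ]] rms 0.74
[-0.7 -0.4  0.3  1.6 -0.1  0.9  0.2  0.1 -0.1  0.6  0.5  0.9  0.7  1.3
 -1.5 -0.5  0.5  0.3 -0.8  0.  -0.7  0.5]
dz0 [ 5.36327e+02  9.39170e+01  8.80000e-02  8.59114e+02  1.66393e+02
 -7.38500e+00  3.96810e+01  2.35240e+01] pocket [[529.   93.3   0. ]] rms 1.14
[-3.  -0.5 -0.3  1.1 -1.7  1.3  0.1  0.  -0.1  0.2 -0.1  0.2 -0.2  0.9
 -2.6 -1.   1.9 -1.  -0.3 -0.1  0.  -0.1]
```

```bash
python3 - <<'E'
from fit import *
f5=lambda x,y:(215+x/4,20+y/4)
PO=np.array([528.8,93.5,0])
for dz in(3,4.6,6):
  for a,b,z in(((206,598),(580,598),38.5),((272,671),(543,671),48.4)):
    r=least_squares(lambda p:(projd('w5',[[p[0],p[1],z],[p[2],p[3],z]],dz)-np.array([f5(*a),f5(*b)])).ravel(),[570,110,570,80])
    q=r.x.reshape(2,2);m=q.mean(0)-PO[:2];print(dz,z,np.linalg.norm(q[0]-q[1]).round(1),(m@HX[:2]).round(2),(m@HY[:2]).round(2))
E
```

```text
3 38.5 47.8 40.03 -0.22
3 48.4 33.0 32.96 -2.08
4.6 38.5 48.2 40.17 -0.21
4.6 48.4 33.3 33.0 -2.08
6 38.5 48.6 40.28 -0.19
6 48.4 33.6 33.04 -2.08
```

Emit:
carry_out(
  steps=[
    {"x":0.01,"y":0.013,"z":-0.02,"ax":0,"ay":0,"az":0},
    {"x":0.01,"y":0.013,"z":-0.05,"ax":0,"ay":0,"az":0},
    {"x":0.01,"y":0.013,"z":-0.073,"ax":0,"ay":0,"az":0},
    {"x":0.01,"y":0.013,"z":-0.073,"ax":0,"ay":0,"az":0},
    {"x":0.01,"y":0.013,"z":-0.073,"ax":0,"ay":0,"az":0},
  ],
)

```text
time: 6.52
eef_pos: [530.2, 93.1, 40.9]
ee_rot: [0.0, 0.999, 0.044, -0.0]
force: [0.7, -0.1, -0.2]
finger_gap: 0.385
```

```bash
python3 - <<'E'
from h import *
d=snap('wrist','w6');s=sense();print(s['time'],s['eef_pos'],s['ee_rot'],s['finger_gap'],s['force'],s['ft_torque'])
crop('w6',215,20,405,210,4,'c18')
snap('scene','sc6');crop('sc6',255,140,345,205,7,'c19')
E
```

```text
6.575 [530.30827368  93.13552351  41.03314309] [5.93246139e-07 9.99032883e-01 4.39692769e-02 4.31173570e-05] 0.382028666486567 [-0.08686467 -0.25511938 -0.55118327] [0.05647698 0.14172391 0.01363701]
```

View pics/c18.png

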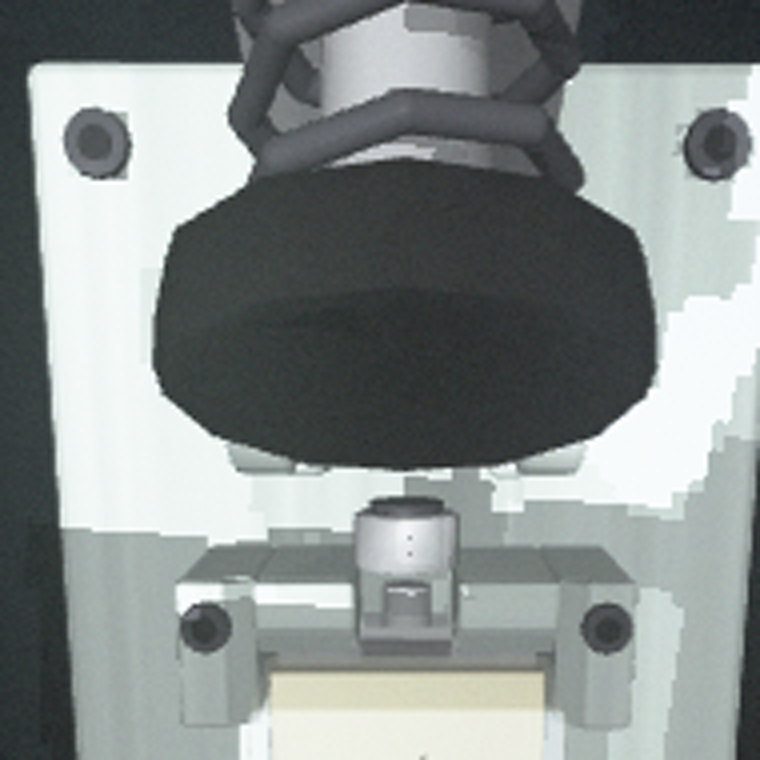

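View pics/c19.png

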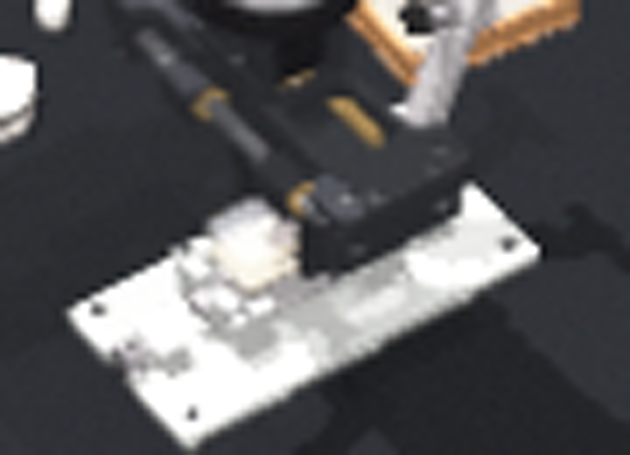

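Emit:
carry_out(
  steps=[
    {"x":0,"y":0,"z":-0.01,"ax":0,"ay":0,"az":0},
    {"x":0,"y":0,"z":-0.02,"ax":0,"ay":0,"az":0},
    {"x":0,"y":0,"z":-0.027,"ax":0,"ay":0,"az":0},
    {"x":0,"y":0,"z":-0.027,"ax":0,"ay":0,"az":0},
  ],
)

```text
time: 7.12
eef_pos: [530.2, 93.2, 38.0]
ee_rot: [-0.0, 0.999, 0.044, -0.0]
force: [-3.9, -1.3, 7.4]
finger_gap: 0.377
```

```bash
python3 - <<'E'
from h import *
s=sense();print(s['time'],s['eef_pos'],s['force'],s['ft_torque'])
E
```

```text
7.125 [530.22768538  93.17597983  37.95227324] [-3.87698572 -1.32641803  7.383636  ] [0.02094582 0.48224745 0.00896511]
```

Emit:
carry_out(
  steps=[
    {"x":-0.004,"y":0,"z":0,"ax":0,"ay":0,"az":0},
    {"x":-0.008,"y":0,"z":0,"ax":0,"ay":0,"az":0},
    {"x":-0.008,"y":0,"z":0,"ax":0,"ay":0,"az":0},
  ],
)

```text
time: 7.5
eef_pos: [529.2, 93.2, 37.1]
ee_rot: [-0.0, 0.999, 0.044, 0.0]
force: [-0.7, 0.4, -1.6]
finger_gap: 0.383
```

Emit:
carry_out(
  steps=[
    {"x":0,"y":0,"z":-0.01,"ax":0,"ay":0,"az":0},
    {"x":0,"y":0,"z":-0.02,"ax":0,"ay":0,"az":0},
    {"x":0,"y":0,"z":-0.02,"ax":0,"ay":0,"az":0},
    {"x":0,"y":0,"z":-0.02,"ax":0,"ay":0,"az":0},
  ],
)

```text
time: 8.0
eef_pos: [529.1, 93.2, 34.0]
ee_rot: [-0.0, 0.999, 0.044, 0.0]
force: [0.3, -0.2, 2.6]
finger_gap: 0.38
```

Emit:
carry_out(
  steps=[
    {"x":0,"y":0,"z":-0.005,"ax":0,"ay":0,"az":0},
    {"x":0,"y":0,"z":-0.01,"ax":0,"ay":0,"az":0},
    {"x":0,"y":0,"z":-0.01,"ax":0,"ay":0,"az":0},
  ],
)

```text
time: 8.38
eef_pos: [529.0, 93.1, 32.4]
ee_rot: [0.0, 0.999, 0.044, -0.0]
force: [0.5, -0.1, 2.9]
finger_gap: 0.385
```

Emit:
carry_out(
  steps=[
    {"x":0,"y":0,"z":-0.005,"ax":0,"ay":0,"az":0},
    {"x":0,"y":0,"z":-0.01,"ax":0,"ay":0,"az":0},
    {"x":0,"y":0,"z":-0.01,"ax":0,"ay":0,"az":0},
  ],
)

```text
time: 8.75
eef_pos: [529.0, 93.2, 31.0]
ee_rot: [-0.0, 0.999, 0.044, 0.0]
force: [-0.8, 0.4, 3.9]
finger_gap: 0.382
```

Emit:
carry_out(
  steps=[
    {"x":0,"y":0,"z":-0.005,"ax":0,"ay":0,"az":0},
    {"x":0,"y":0,"z":-0.01,"ax":0,"ay":0,"az":0},
    {"x":0,"y":0,"z":-0.01,"ax":0,"ay":0,"az":0},
  ],
)

```text
time: 9.12
eef_pos: [528.6, 93.1, 28.9]
ee_rot: [0.0, 0.999, 0.044, -0.0]
force: [0.2, 0.2, -1.5]
finger_gap: 0.379
```

```bash
python3 - <<'E'
from h import *
snap('side','s7');crop('s7',250,130,350,195,7,'c20')
snap('wrist','w7');s=sense();print(s['eef_pos'],s['force'],s['ft_torque'])
crop('w7',215,20,405,210,4,'c21')
E
```

```text
[528.53472796  93.08257884  28.90853415] [ 0.75529464  0.42667897 -1.68986359] [0.05168393 0.06540885 0.01747691]
```

View pics/c20.png

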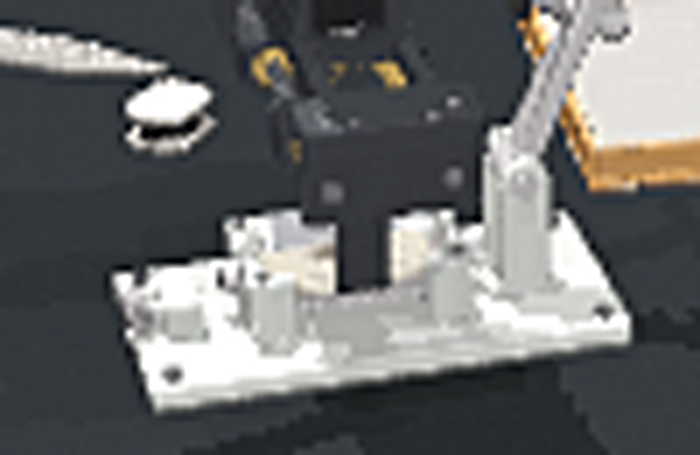

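View pics/w7.png

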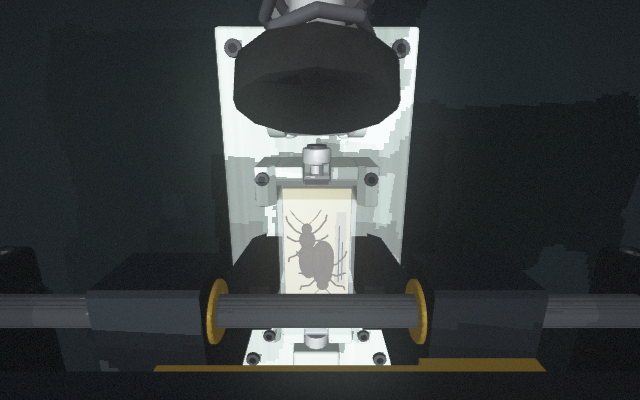

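Emit:
carry_out(
  steps=[
    {"x":0,"y":0,"z":-0.005,"ax":0,"ay":0,"az":0},
    {"x":0,"y":0,"z":-0.01,"ax":0,"ay":0,"az":0},
    {"x":0,"y":0,"z":-0.01,"ax":0,"ay":0,"az":0},
  ],
)

```text
time: 9.6
eef_pos: [528.9, 93.1, 27.9]
ee_rot: [0.0, 0.999, 0.044, -0.0]
force: [-0.8, -0.6, 0.5]
finger_gap: 0.385
```

Emit:
carry_out(
  steps=[
    {"x":0,"y":0,"z":-0.005,"ax":0,"ay":0,"az":0},
    {"x":0,"y":0,"z":-0.01,"ax":0,"ay":0,"az":0},
    {"x":0,"y":0,"z":-0.01,"ax":0,"ay":0,"az":0},
  ],
)

```text
time: 9.98
eef_pos: [529.1, 93.2, 26.5]
ee_rot: [-0.0, 0.999, 0.044, 0.0]
force: [-2.0, -0.2, 1.0]
finger_gap: 0.388
```

Emit:
carry_out(
  steps=[
    {"x":0,"y":0,"z":-0.005,"ax":0,"ay":0,"az":0},
    {"x":0,"y":0,"z":-0.01,"ax":0,"ay":0,"az":0},
    {"x":0,"y":0,"z":-0.01,"ax":0,"ay":0,"az":0},
  ],
)

```text
time: 10.35
eef_pos: [529.4, 93.2, 25.8]
ee_rot: [-0.0, 0.999, 0.044, 0.0]
force: [-1.3, -0.4, 7.2]
finger_gap: 0.382
```

Emit:
carry_out(
  steps=[
    {"x":0,"y":0,"z":-0.005,"ax":0,"ay":0,"az":0},
    {"x":0,"y":0,"z":-0.01,"ax":0,"ay":0,"az":0},
    {"x":0,"y":0,"z":-0.01,"ax":0,"ay":0,"az":0},
  ],
)

```text
time: 10.72
eef_pos: [529.7, 93.2, 25.1]
ee_rot: [-0.0, 0.999, 0.044, 0.0]
force: [-3.0, -0.8, 11.6]
finger_gap: 0.381
```

Emit:
carry_out(
  hand=0.6,
  steps=[
    {"x":0,"y":0,"z":0.01,"ax":0,"ay":0,"az":0},
    {"x":0,"y":0,"z":0.01,"ax":0,"ay":0,"az":0},
    {"x":0,"y":0,"z":0.01,"ax":0,"ay":0,"az":0},
  ],
)

```text
time: 11.1
eef_pos: [528.8, 93.1, 24.6]
ee_rot: [0.0, 0.999, 0.044, -0.0]
force: [-0.1, 0.4, 0.6]
finger_gap: 0.599
```

Emit:
carry_out(
  steps=[
    {"x":-0.1,"y":0,"z":0.3,"ax":0,"ay":0,"az":0},
    {"x":-0.3,"y":0,"z":0.6,"ax":0,"ay":0,"az":0},
    {"x":-0.3,"y":0,"z":0.8,"ax":0,"ay":0,"az":0},
    {"x":-0.3,"y":0,"z":0.8,"ax":0,"ay":0,"az":0},
    {"x":-0.3,"y":0,"z":0.8,"ax":0,"ay":0,"az":0},
  ],
)

```text
time: 11.72
eef_pos: [483.6, 93.1, 144.0]
ee_rot: [0.0, 0.999, 0.044, -0.001]
force: [0.3, -0.1, 0.6]
finger_gap: 0.6
```

```bash
python3 - <<'E'
from h import *
snap('side','s8');crop('s8',255,130,345,195,8,'c22')
snap('wrist','w8');s=sense();print(s['eef_pos'],s['force'],s['ft_torque'])
snap('scene','sc8');crop('sc8',255,140,345,205,8,'c23')
E
```

```text
[482.91001335  92.94366517 143.06651556] [-0.06076179  0.12566224 -0.01526432] [ 0.06296796  0.10440205 -0.02560636]
```

View pics/c22.png

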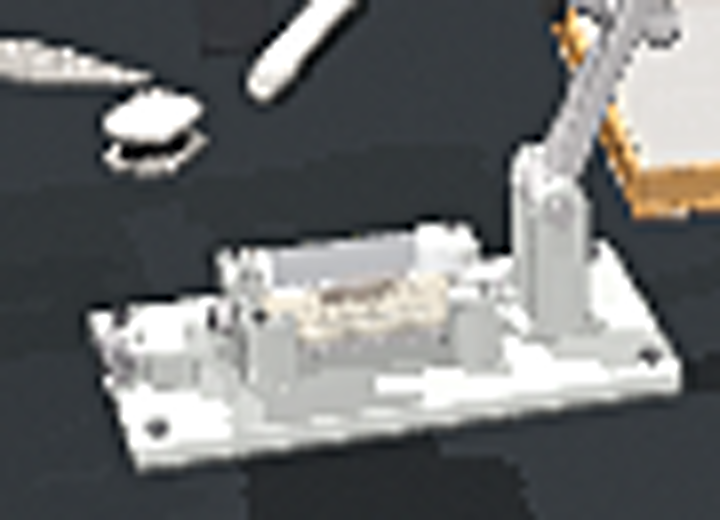

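View pics/c23.png

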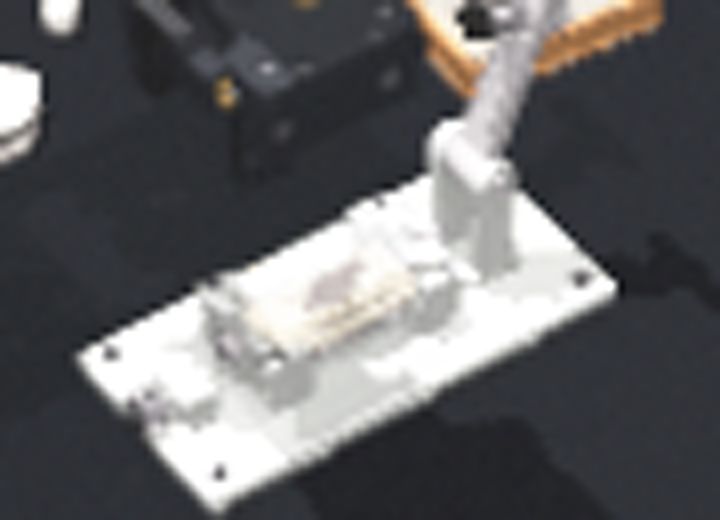

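View pics/w8.png

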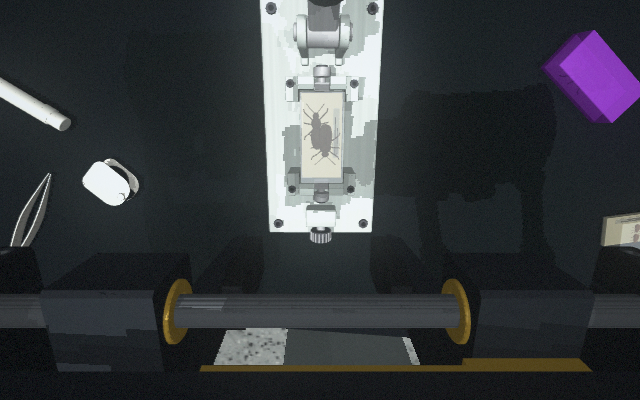

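Emit:
carry_out(
  hand=0,
  steps=[
    {"x":0.1,"y":-0.008,"z":-0.1,"ax":0,"ay":0,"az":0},
    {"x":0.186,"y":-0.008,"z":-0.2,"ax":0,"ay":0,"az":0},
    {"x":0.186,"y":-0.008,"z":-0.45,"ax":0,"ay":0,"az":0},
    {"x":0.186,"y":-0.008,"z":-0.62,"ax":0,"ay":0,"az":0},
    {"x":0.186,"y":-0.008,"z":-0.62,"ax":0,"ay":0,"az":0},
  ],
)

```text
time: 12.5
eef_pos: [508.8, 91.5, 48.4]
ee_rot: [0.0, 0.999, 0.044, -0.004]
force: [1.0, 0.1, 0.1]
finger_gap: 0.059
```

Emit:
carry_out(
  steps=[
    {"x":0,"y":0,"z":-0.02,"ax":0,"ay":0,"az":0},
    {"x":0,"y":0,"z":-0.035,"ax":0,"ay":0,"az":0},
    {"x":0,"y":0,"z":-0.035,"ax":0,"ay":0,"az":0},
    {"x":0,"y":0,"z":-0.035,"ax":0,"ay":0,"az":0},
  ],
)

```text
time: 13.0
eef_pos: [512.4, 92.0, 47.4]
ee_rot: [-0.0, 0.999, 0.044, 0.001]
force: [-0.3, 0.5, -0.3]
finger_gap: 0.004
```

Emit:
carry_out(
  steps=[
    {"x":0,"y":0,"z":-0.007,"ax":0,"ay":0,"az":0},
    {"x":0,"y":0,"z":-0.014,"ax":0,"ay":0,"az":0},
    {"x":0,"y":0,"z":-0.014,"ax":0,"ay":0,"az":0},
  ],
)

```text
time: 13.38
eef_pos: [511.8, 92.0, 44.5]
ee_rot: [-0.0, 0.999, 0.044, -0.0]
force: [-0.1, 0.1, -0.1]
finger_gap: 0.007
```

Emit:
carry_out(
  steps=[
    {"x":0,"y":0,"z":-0.005,"ax":0,"ay":0,"az":0},
    {"x":0,"y":0,"z":-0.01,"ax":0,"ay":0,"az":0},
    {"x":0,"y":0,"z":-0.01,"ax":0,"ay":0,"az":0},
  ],
)

```text
time: 13.75
eef_pos: [512.0, 91.9, 43.5]
ee_rot: [0.0, 0.999, 0.044, -0.0]
force: [-2.5, 0.2, 4.4]
finger_gap: 0.01
```

Emit:
carry_out(
  steps=[
    {"x":0,"y":0,"z":-0.005,"ax":0,"ay":0,"az":0},
    {"x":0,"y":0,"z":-0.01,"ax":0,"ay":0,"az":0},
    {"x":0,"y":0,"z":-0.01,"ax":0,"ay":0,"az":0},
  ],
)

```text
time: 14.12
eef_pos: [512.0, 92.0, 43.5]
ee_rot: [0.0, 0.999, 0.044, -0.0]
force: [-6.3, -0.8, 16.6]
finger_gap: 0.006
```

Emit:
carry_out(
  steps=[
    {"x":0,"y":0,"z":0.04,"ax":0,"ay":0,"az":0},
    {"x":0.12,"y":0.01,"z":0.05,"ax":0,"ay":0,"az":0},
    {"x":0.22,"y":0.02,"z":0.05,"ax":0,"ay":0,"az":0},
    {"x":0.22,"y":0.02,"z":0.03,"ax":0,"ay":0,"az":0},
    {"x":0.22,"y":0.02,"z":0.03,"ax":0,"ay":0,"az":0},
  ],
)

```text
time: 14.75
eef_pos: [543.9, 94.8, 45.1]
ee_rot: [0.0, 0.999, 0.044, -0.001]
force: [0.5, 0.5, -0.0]
finger_gap: 0.003
```

Emit:
carry_out(
  steps=[
    {"x":0,"y":0,"z":-0.005,"ax":0,"ay":0,"az":0},
    {"x":0,"y":0,"z":-0.01,"ax":0,"ay":0,"az":0},
    {"x":0,"y":0,"z":-0.01,"ax":0,"ay":0,"az":0},
  ],
)

```text
time: 15.12
eef_pos: [544.7, 94.9, 44.5]
ee_rot: [0.0, 0.999, 0.044, -0.0]
force: [-0.1, -0.2, -0.9]
finger_gap: 0.005
```

Emit:
carry_out(
  steps=[
    {"x":0,"y":0,"z":-0.005,"ax":0,"ay":0,"az":0},
    {"x":0,"y":0,"z":-0.01,"ax":0,"ay":0,"az":0},
    {"x":0,"y":0,"z":-0.01,"ax":0,"ay":0,"az":0},
  ],
)

```text
time: 15.5
eef_pos: [545.0, 95.0, 43.5]
ee_rot: [-0.0, 0.999, 0.044, 0.0]
force: [-1.6, 0.1, 5.2]
finger_gap: 0.004
```

Emit:
carry_out(
  steps=[
    {"x":0,"y":0,"z":-0.005,"ax":0,"ay":0,"az":0},
    {"x":0,"y":0,"z":-0.007,"ax":0,"ay":0,"az":0},
    {"x":0,"y":0,"z":-0.007,"ax":0,"ay":0,"az":0},
  ],
)

```text
time: 15.88
eef_pos: [545.0, 95.0, 43.5]
ee_rot: [0.0, 0.999, 0.044, -0.0]
force: [-4.8, -0.2, 11.2]
finger_gap: 0.007
```

Emit:
carry_out(
  steps=[
    {"x":-0.05,"y":0,"z":0.2,"ax":0,"ay":0,"az":0},
    {"x":-0.15,"y":0,"z":0.5,"ax":0,"ay":0,"az":0},
    {"x":-0.2,"y":0,"z":0.8,"ax":0,"ay":0,"az":0.02},
    {"x":-0.2,"y":0,"z":1,"ax":0,"ay":0,"az":0.045},
    {"x":-0.2,"y":0,"z":1,"ax":0,"ay":0,"az":0.07},
  ],
)

```text
time: 16.5
eef_pos: [517.3, 95.3, 195.7]
ee_rot: [0.0, 0.965, 0.263, 0.004]
force: [-0.7, 0.4, -0.0]
finger_gap: 0.006
```

Emit:
carry_out(
  steps=[
    {"x":0,"y":-0.05,"z":0.3,"ax":0,"ay":0,"az":0.028},
    {"x":0.1,"y":-0.05,"z":0.5,"ax":0,"ay":0,"az":0.056},
    {"x":0.3,"y":-0.06,"z":0.5,"ax":0,"ay":0,"az":0.084},
    {"x":0.6,"y":-0.06,"z":0.5,"ax":0,"ay":0,"az":0.112},
    {"x":0.907,"y":-0.06,"z":0.5,"ax":0,"ay":0,"az":0.14},
  ],
)

```text
time: 17.12
eef_pos: [652.3, 85.9, 267.1]
ee_rot: [0.0, 0.761, 0.649, 0.0]
force: [0.2, 0.2, 0.5]
finger_gap: 0.005
```

Emit:
carry_out(
  hand=0.45,
  steps=[
    {"x":0,"y":0,"z":0,"ax":0,"ay":0,"az":0.025},
    {"x":0,"y":0,"z":0,"ax":0,"ay":0,"az":0.04},
    {"x":0,"y":0,"z":0,"ax":0,"ay":0,"az":0.04},
    {"x":0,"y":0,"z":0,"ax":0,"ay":0,"az":0.04},
  ],
)

```text
time: 17.62
eef_pos: [650.9, 86.0, 266.9]
ee_rot: [-0.0, 0.676, 0.737, -0.0]
force: [-0.4, -0.3, -0.1]
finger_gap: 0.433
```

```bash
python3 - <<'E'
from h import *
snap('wrist','w9');s=sense();print(s['time'],s['eef_pos'],s['ee_rot'],s['force'])
snap('side','s9');crop('s9',255,40,375,195,4.5,'c24')
snap('scene','sc9');crop('sc9',255,70,385,205,4.5,'c25')
E
```

```text
17.675 [650.88434794  85.95876768 266.99788285] [1.56272550e-05 6.75791044e-01 7.37093254e-01 2.53666384e-05] [ 0.3156984  -0.33572316 -0.10715531]
```

View pics/w9.png

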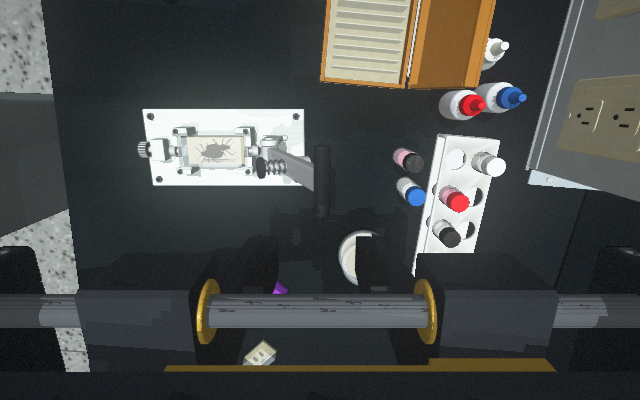

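View pics/c24.png

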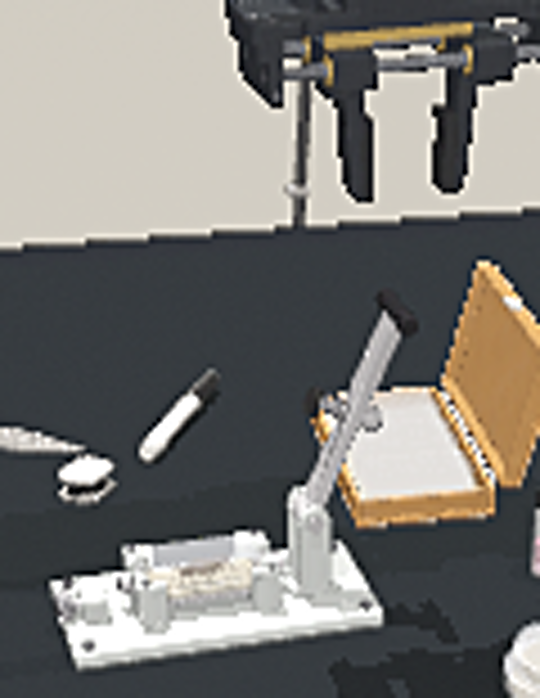

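View pics/c25.png

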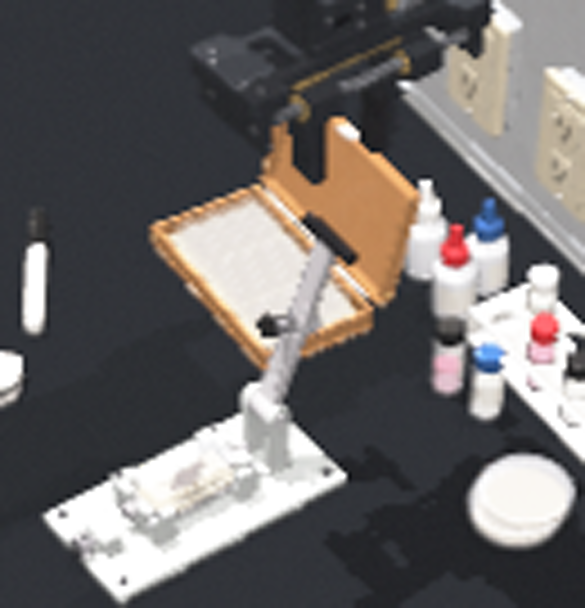

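```bash
python3 - <<'E'
from fit import *
PO=np.array([528.8,93.5,0])
for p in((322,181),(323,145),(322,216)):
  for z in(185,189,193):
    a=atz('w9',*p,z)-PO;print(p,z,(a@HX).round(1),(a@HY).round(1))
def h2(tag,u,v):
    o,r=ray(tag,u,v);t=-(o-PO)@HY/(r@HY);P=o+t*r-PO;print(tag,(P@HX).round(1),P[2].round(1),np.hypot(P@HX-70,P[2]-61).round(1),np.arctan2(P[2]-61,70-P@HX).round(3))
h2('side9' if 0 else 's9',255+397/4.5,40+312/4.5)
h2('sc9',255+330/4.5,70+238/4.5)
s=PO+HX*0
E
```

```text
(322, 181) 185 125.3 -0.3
(322, 181) 189 125.2 0.7
(322, 181) 193 125.1 1.6
(323, 145) 185 125.8 25.6
(323, 145) 189 125.8 26.1
(323, 145) 193 125.7 26.6
(322, 216) 185 125.4 -27.0
(322, 216) 189 125.3 -25.6
(322, 216) 193 125.2 -24.2
s9 125.1 185.0 135.7 1.989
sc9 127.2 189.5 140.7 1.989
```

Emit:
carry_out(
  steps=[
    {"x":0.03,"y":-0.004,"z":-0.2,"ax":0,"ay":0,"az":0},
    {"x":0.03,"y":-0.004,"z":-0.4,"ax":0,"ay":0,"az":0},
    {"x":0.03,"y":-0.004,"z":-0.6,"ax":0,"ay":0,"az":0},
    {"x":0.03,"y":-0.004,"z":-0.647,"ax":0,"ay":0,"az":0},
    {"x":0.03,"y":-0.004,"z":-0.647,"ax":0,"ay":0,"az":0},
  ],
)

```text
time: 18.4
eef_pos: [655.4, 85.4, 170.1]
ee_rot: [-0.0, 0.675, 0.737, -0.0]
force: [-0.3, -0.2, 0.7]
finger_gap: 0.446
```

Emit:
carry_out(
  hand=0.05,
  force=10,
  steps=[
    {"x":0,"y":0,"z":0,"ax":0,"ay":0,"az":0},
    {"x":0,"y":0,"z":0,"ax":0,"ay":0,"az":0},
    {"x":0,"y":0,"z":0,"ax":0,"ay":0,"az":0},
    {"x":0,"y":0,"z":0,"ax":0,"ay":0,"az":0},
  ],
)

```text
time: 18.9
eef_pos: [655.5, 85.4, 170.8]
ee_rot: [0.0, 0.675, 0.738, 0.0]
force: [-2.4, -0.0, 2.9]
finger_gap: 0.13
```

```bash
python3 - <<'E'
from h import *
snap('side','s10');crop('s10',255,40,375,195,4.5,'c26')
s=sense();print(s['time'],s['eef_pos'],s['force'],s['finger_gap'])
# arc increments
PO=np.array([528.8,93.5])
th=np.arange(1.985,-.01,-.08)
x=70-138*np.cos(th);z=61+138*np.sin(th)
for i,t in enumerate(th): print(round(t,3),'wx',(( x[i]-x[0])*HX[0]/150).round(3),'wy',((x[i]-x[0])*HX[1]/150).round(3),'wz',((z[i]-z[0])/150).round(3))
E
```

```text
18.95 [655.51683409  85.3582883  170.81298585] [-2.16808413 -0.56416862  3.03706775] 0.13021004959748553
1.985 wx 0.0 wy 0.0 wz 0.0
1.905 wx -0.068 wy -0.006 wz 0.027
1.825 wx -0.138 wy -0.012 wz 0.048
1.745 wx -0.21 wy -0.018 wz 0.064
1.665 wx -0.283 wy -0.024 wz 0.074
1.585 wx -0.356 wy -0.031 wz 0.078
1.505 wx -0.429 wy -0.037 wz 0.076
1.425 wx -0.502 wy -0.043 wz 0.068
1.345 wx -0.574 wy -0.05 wz 0.054
1.265 wx -0.645 wy -0.056 wz 0.035
1.185 wx -0.714 wy -0.062 wz 0.01
1.105 wx -0.781 wy -0.068 wz -0.02
1.025 wx -0.845 wy -0.073 wz -0.056
0.945 wx -0.906 wy -0.078 wz -0.097
0.865 wx -0.963 wy -0.083 wz -0.142
0.785 wx -1.017 wy -0.088 wz -0.192
0.705 wx -1.067 wy -0.092 wz -0.246
0.625 wx -1.112 wy -0.096 wz -0.304
0.545 wx -1.153 wy -0.1 wz -0.365
0.465 wx -1.188 wy -0.103 wz -0.43
0.385 wx -1.218 wy -0.106 wz -0.497
0.305 wx -1.243 wy -0.108 wz -0.566
0.225 wx -1.262 wy -0.109 wz -0.637
0.145 wx -1.276 wy -0.11 wz -0.709
0.065 wx -1.284 wy -0.111 wz -0.782
```

View pics/c26.png

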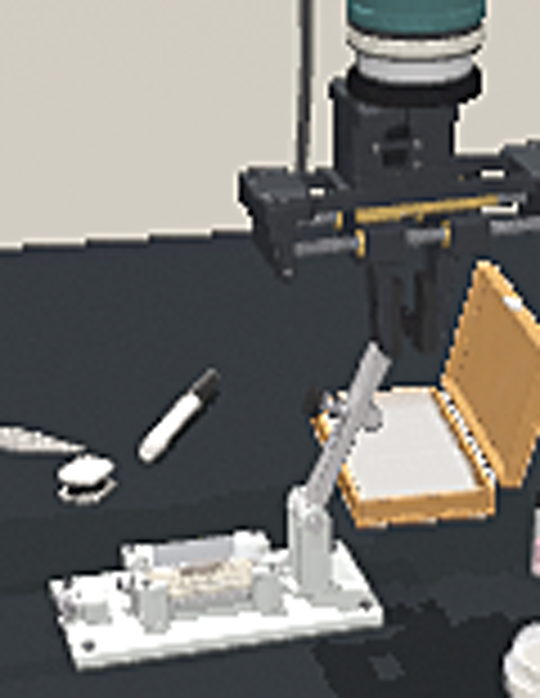

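Emit:
carry_out(
  steps=[
    {"x":-0.068,"y":-0.006,"z":0.027,"ax":0,"ay":0,"az":0},
    {"x":-0.138,"y":-0.012,"z":0.048,"ax":0,"ay":0,"az":0},
    {"x":-0.21,"y":-0.018,"z":0.064,"ax":0,"ay":0,"az":0},
    {"x":-0.283,"y":-0.024,"z":0.074,"ax":0,"ay":0,"az":0},
    {"x":-0.356,"y":-0.031,"z":0.078,"ax":0,"ay":0,"az":0},
  ],
)

```text
time: 19.58
eef_pos: [603.4, 80.9, 183.9]
ee_rot: [0.002, 0.675, 0.737, 0.002]
force: [4.3, 1.2, 3.9]
finger_gap: 0.128
```

Emit:
carry_out(
  steps=[
    {"x":-0.073,"y":-0.006,"z":-0.002,"ax":0,"ay":0,"az":0},
    {"x":-0.146,"y":-0.012,"z":-0.01,"ax":0,"ay":0,"az":0},
    {"x":-0.218,"y":-0.019,"z":-0.024,"ax":0,"ay":0,"az":0},
    {"x":-0.289,"y":-0.025,"z":-0.043,"ax":0,"ay":0,"az":0},
    {"x":-0.358,"y":-0.031,"z":-0.068,"ax":0,"ay":0,"az":0},
  ],
)

```text
time: 20.2
eef_pos: [547.5, 76.1, 171.2]
ee_rot: [-0.0, 0.675, 0.738, -0.0]
force: [4.8, 1.3, 1.4]
finger_gap: 0.127
```

Emit:
carry_out(
  steps=[
    {"x":-0.067,"y":-0.006,"z":-0.03,"ax":0,"ay":0,"az":0},
    {"x":-0.131,"y":-0.011,"z":-0.066,"ax":0,"ay":0,"az":0},
    {"x":-0.192,"y":-0.016,"z":-0.107,"ax":0,"ay":0,"az":0},
    {"x":-0.249,"y":-0.021,"z":-0.152,"ax":0,"ay":0,"az":0},
    {"x":-0.303,"y":-0.026,"z":-0.202,"ax":0,"ay":0,"az":0},
  ],
)

```text
time: 20.82
eef_pos: [502.7, 71.5, 140.8]
ee_rot: [0.001, 0.675, 0.738, -0.0]
force: [5.2, -2.7, 1.9]
finger_gap: 0.129
```

```bash
python3 - <<'E'
from h import *
snap('side','s11');crop('s11',225,40,345,195,4.5,'c27')
s=sense();print(s['time'],s['eef_pos'],s['force'],s['finger_gap'])
E
```

```text
20.875 [500.97541046  71.40522018 139.39831722] [ 5.2034893  -2.09770326 -0.67708127] 0.12859799146471423
```

View pics/c27.png

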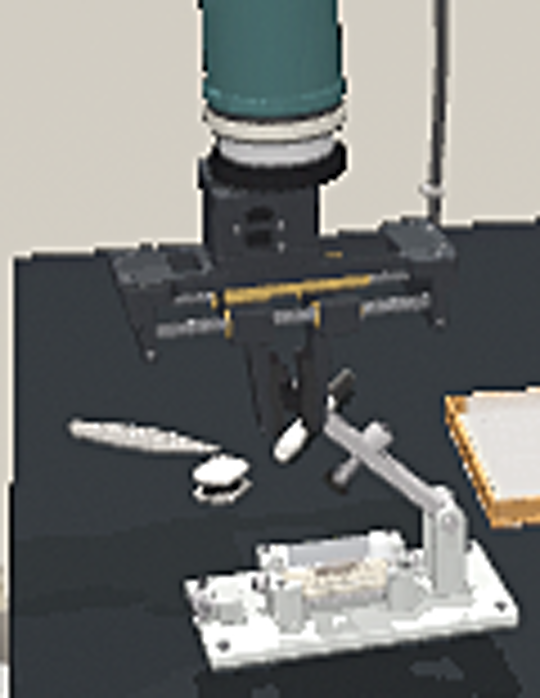

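Emit:
carry_out(
  steps=[
    {"x":-0.05,"y":-0.004,"z":-0.054,"ax":0,"ay":0,"az":0},
    {"x":-0.095,"y":-0.008,"z":-0.112,"ax":0,"ay":0,"az":0},
    {"x":-0.136,"y":-0.012,"z":-0.173,"ax":0,"ay":0,"az":0},
    {"x":-0.171,"y":-0.015,"z":-0.238,"ax":0,"ay":0,"az":0},
    {"x":-0.201,"y":-0.018,"z":-0.305,"ax":0,"ay":0,"az":0},
  ],
)

```text
time: 21.5
eef_pos: [472.6, 68.9, 95.1]
ee_rot: [0.0, 0.675, 0.738, -0.0]
force: [5.1, -2.7, 2.2]
finger_gap: 0.124
```

Emit:
carry_out(
  steps=[
    {"x":-0.014,"y":-0.001,"z":-0.035,"ax":0,"ay":0,"az":0},
    {"x":-0.025,"y":-0.002,"z":-0.069,"ax":0,"ay":0,"az":0},
    {"x":-0.036,"y":-0.002,"z":-0.105,"ax":0,"ay":0,"az":0},
    {"x":-0.044,"y":-0.003,"z":-0.14,"ax":0,"ay":0,"az":0},
  ],
)

```text
time: 22.0
eef_pos: [466.1, 68.4, 74.3]
ee_rot: [0.001, 0.675, 0.738, -0.0]
force: [4.9, -3.9, 2.5]
finger_gap: 0.127
```

```bash
python3 - <<'E'
from h import *
snap('side','s12');crop('s12',225,40,345,195,4.5,'c28')
s=sense();print(s['time'],s['eef_pos'],s['force'],s['finger_gap'])
E
```

```text
22.05 [465.95452999  68.35940675  73.6995018 ] [ 5.02336421 -3.78412511  0.81218859] 0.12420369293479479
```

View pics/c28.png

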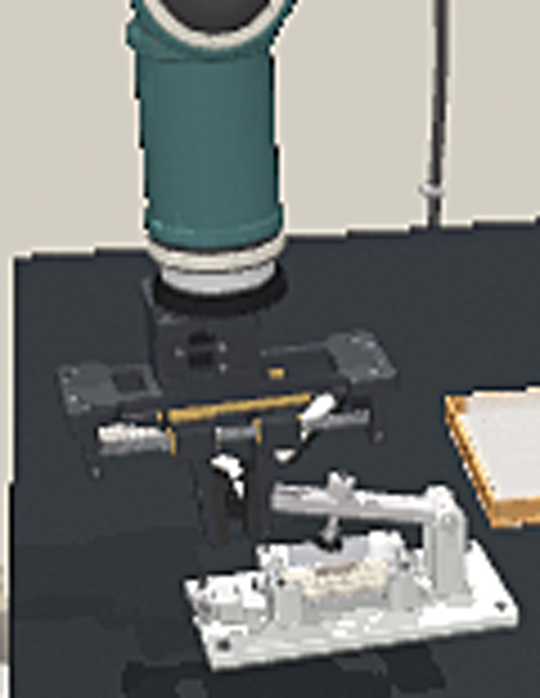

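Emit:
carry_out(
  steps=[
    {"x":-0.008,"y":0,"z":-0.036,"ax":0,"ay":0,"az":0},
    {"x":-0.014,"y":-0.001,"z":-0.072,"ax":0,"ay":0,"az":0},
    {"x":-0.018,"y":-0.001,"z":-0.1,"ax":0,"ay":0,"az":0},
    {"x":-0.018,"y":-0.001,"z":-0.1,"ax":0,"ay":0,"az":0},
  ],
)

```text
time: 22.55
eef_pos: [463.4, 68.2, 59.2]
ee_rot: [0.001, 0.675, 0.738, -0.0]
force: [6.6, -4.6, 0.5]
finger_gap: 0.124
```

Emit:
carry_out(
  steps=[
    {"x":-0.002,"y":0,"z":-0.025,"ax":0,"ay":0,"az":0},
    {"x":-0.003,"y":0,"z":-0.05,"ax":0,"ay":0,"az":0},
    {"x":-0.004,"y":0,"z":-0.07,"ax":0,"ay":0,"az":0},
    {"x":-0.004,"y":0,"z":-0.07,"ax":0,"ay":0,"az":0},
  ],
)

```text
time: 23.05
eef_pos: [462.6, 68.1, 48.8]
ee_rot: [0.0, 0.675, 0.738, -0.001]
force: [2.8, -4.8, 2.8]
finger_gap: 0.126
```

Emit:
carry_out(
  steps=[
    {"x":0,"y":0,"z":-0.012,"ax":0,"ay":0,"az":0},
    {"x":0,"y":0,"z":-0.025,"ax":0,"ay":0,"az":0},
    {"x":0,"y":0,"z":-0.025,"ax":0,"ay":0,"az":0},
  ],
)

```text
time: 23.42
eef_pos: [462.4, 68.1, 45.1]
ee_rot: [0.0, 0.675, 0.738, -0.001]
force: [2.6, -4.6, 4.6]
finger_gap: 0.127
```

```bash
python3 - <<'E'
from h import *
snap('side','s13');crop('s13',225,100,345,195,6.5,'c29')
s=sense();print(s['time'],s['eef_pos'],s['force'],s['finger_gap'])
E
```

```text
23.475 [462.45592784  68.06592729  45.17275021] [ 2.70757241 -4.66634534  3.56768211] 0.12180461784833117
```

View pics/c29.png

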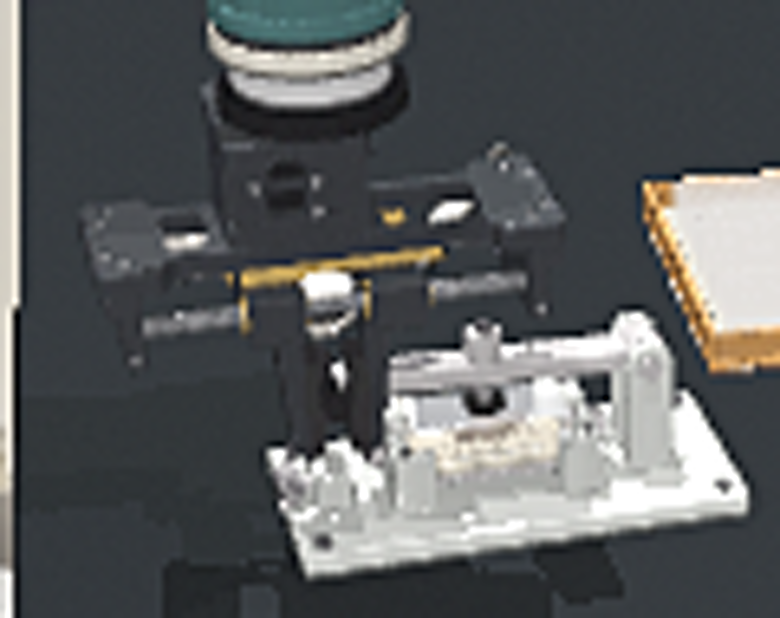

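Emit:
carry_out(
  hand=0.3,
  steps=[
    {"x":0,"y":0,"z":0,"ax":0,"ay":0,"az":0},
    {"x":0,"y":0,"z":0,"ax":0,"ay":0,"az":0},
    {"x":0,"y":0,"z":0.15,"ax":0,"ay":0,"az":0},
    {"x":0,"y":0,"z":0.3,"ax":0,"ay":0,"az":0},
    {"x":0,"y":0,"z":0.3,"ax":0,"ay":0,"az":0},
  ],
)

```text
time: 24.1
eef_pos: [461.9, 69.0, 90.3]
ee_rot: [-0.001, 0.675, 0.737, -0.0]
force: [-0.3, -0.6, 0.1]
finger_gap: 0.301
```

Emit:
carry_out(
  hand=0,
  steps=[
    {"x":-0.01,"y":0.13,"z":0,"ax":0,"ay":0,"az":0},
    {"x":-0.01,"y":0.13,"z":0,"ax":0,"ay":0,"az":0},
    {"x":-0.01,"y":0.13,"z":-0.07,"ax":0,"ay":0,"az":0},
    {"x":-0.01,"y":0.13,"z":-0.11,"ax":0,"ay":0,"az":0},
    {"x":-0.01,"y":0.13,"z":-0.11,"ax":0,"ay":0,"az":0},
  ],
)

```text
time: 24.72
eef_pos: [460.6, 87.9, 72.7]
ee_rot: [-0.001, 0.675, 0.737, -0.001]
force: [-0.5, -0.3, 1.2]
finger_gap: 0.007
```

Emit:
carry_out(
  steps=[
    {"x":0,"y":0,"z":-0.015,"ax":0,"ay":0,"az":0},
    {"x":0,"y":0,"z":-0.03,"ax":0,"ay":0,"az":0},
    {"x":0,"y":0,"z":-0.03,"ax":0,"ay":0,"az":0},
  ],
)

```text
time: 25.1
eef_pos: [461.3, 88.2, 69.4]
ee_rot: [-0.0, 0.675, 0.738, -0.0]
force: [-2.1, -1.6, 2.8]
finger_gap: 0.005
```

Emit:
carry_out(
  steps=[
    {"x":0,"y":0,"z":-0.007,"ax":0,"ay":0,"az":0},
    {"x":0,"y":0,"z":-0.014,"ax":0,"ay":0,"az":0},
    {"x":0,"y":0,"z":-0.014,"ax":0,"ay":0,"az":0},
  ],
)

```text
time: 25.48
eef_pos: [461.3, 88.2, 67.3]
ee_rot: [0.0, 0.675, 0.738, -0.0]
force: [-2.6, -1.6, 4.8]
finger_gap: 0.004
```

Emit:
carry_out(
  steps=[
    {"x":0,"y":0,"z":-0.007,"ax":0,"ay":0,"az":0},
    {"x":0,"y":0,"z":-0.007,"ax":0,"ay":0,"az":0},
    {"x":0,"y":0,"z":-0.007,"ax":0,"ay":0,"az":0},
  ],
)

```text
time: 25.85
eef_pos: [461.3, 88.2, 67.0]
ee_rot: [-0.0, 0.675, 0.738, -0.0]
force: [-6.1, -2.4, 10.8]
finger_gap: 0.008
```

Emit:
carry_out(
  steps=[
    {"x":0,"y":0,"z":-0.006,"ax":0,"ay":0,"az":0},
    {"x":0,"y":0,"z":-0.006,"ax":0,"ay":0,"az":0},
  ],
)

```text
time: 26.1
eef_pos: [461.3, 88.2, 66.8]
ee_rot: [-0.0, 0.675, 0.738, -0.0]
force: [-7.3, -1.8, 17.0]
finger_gap: 0.004
```

Emit:
carry_out(
  steps=[
    {"x":0,"y":0,"z":0.1,"ax":0,"ay":0,"az":0},
    {"x":0,"y":0,"z":0.4,"ax":0,"ay":0,"az":0},
    {"x":0,"y":0,"z":0.8,"ax":0,"ay":0,"az":0},
    {"x":0,"y":0,"z":1,"ax":0,"ay":0,"az":0},
    {"x":0,"y":0,"z":1,"ax":0,"ay":0,"az":0},
  ],
)

```text
time: 26.72
eef_pos: [463.9, 88.8, 218.6]
ee_rot: [0.002, 0.675, 0.738, 0.003]
force: [0.6, -0.1, 0.4]
finger_gap: 0.004
```

```bash
python3 - <<'E'
from h import *
snap('side','s14');crop('s14',245,110,345,195,7.5,'c30')
snap('scene','sc14')
s=sense();print(s['time'],s['eef_pos'],s['force'],s['finger_gap'])
E
```

```text
26.825 [461.14168781  88.38445503 214.55775901] [-0.47851319  1.26873167 -1.24002491] 0.004739395429893354
```

View pics/c30.png

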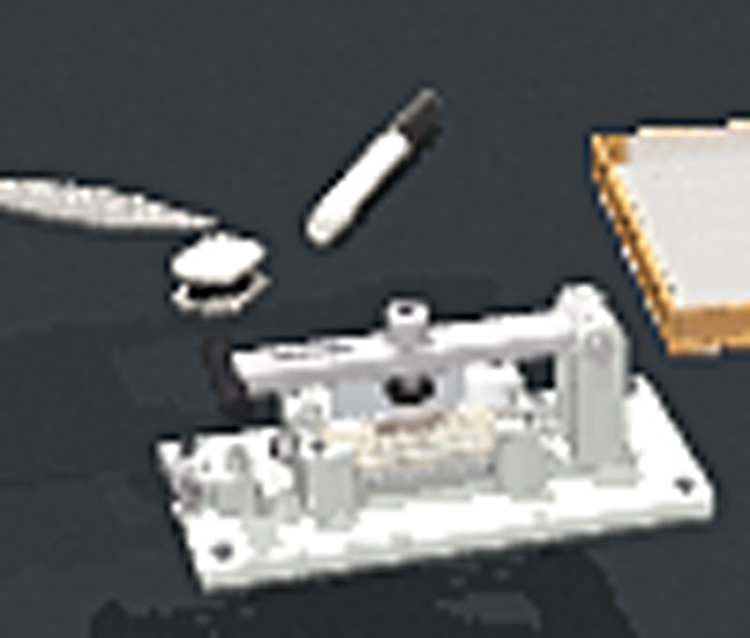

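View pics/sc14.png

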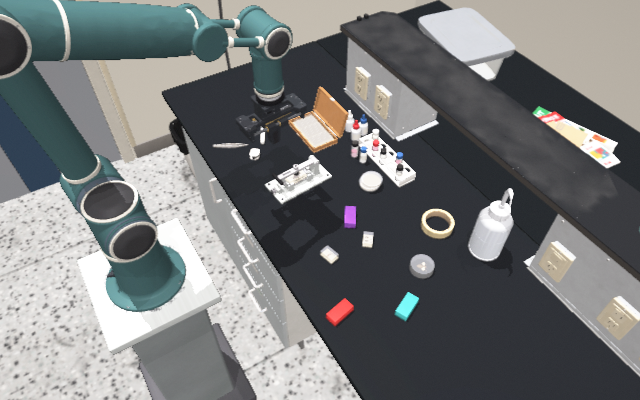

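Emit:
carry_out(
  steps=[
    {"x":0,"y":0,"z":0,"ax":0,"ay":0,"az":0},
    {"x":0,"y":0,"z":0,"ax":0,"ay":0,"az":0},
    {"x":0,"y":0,"z":0,"ax":0,"ay":0,"az":0},
  ],
)

```text
time: 27.2
eef_pos: [460.9, 88.3, 214.1]
ee_rot: [-0.001, 0.675, 0.738, -0.001]
force: [0.9, -0.6, 0.7]
finger_gap: 0.009
```

```bash
python3 -c "
from h import *
print(hand_in())"
```

```text
the job is handed in; nothing more can be done
None
```

I loaded the longest resin block into the pocket, pressed it onto the seat, then swung the clamp bar over and fully shut. The job was handed in at 27 s of the 72 s allowed.

- **Loading:** The block caught the bevel at the hinge end at about 7 N on the way in. I shifted it about 1 mm and it went in freely. It then passed the noses and slid until it stopped. The highest force I read at the noses was 3.9 N, below the 5 to 15 N stated. Readings come only at the end of each move, so the peak may have fallen between them.
- **Seat check:** With closed fingers I pressed each end in turn. Both ends stopped dead with the top at z = 43.5 mm, about 5 mm above the lips. The presses reached 16.6 N and 11.2 N, the highest I read on the block and under the 30 N limit.
- **Clamp check:** I brought the bar down by its handle and finished by pressing the handle from above. It stopped at z = 67.0 mm, the height given by a shut bar. The force rose to 17 N on the end stop with almost no further movement.
- **Final pictures:** The side view shows the bar level and the rubber pad on the block. The scene view shows the other specimens and the loupe apparently where they lay. By then the arm was clear, well above the holder.
- **Disagreement:** The wrist camera's scale read sizes 2 to 5% too small close up. I aligned the block from relative measurements in the same picture and by feel.

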